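Lay a staggered shield wall at the microscopes and check its corner with the square

ROBOT

A 6-joint arm with a two-finger parallel gripper is mounted at the origin on the work surface. World frame = base frame: x ahead of the robot, y to its left, z up, the work surface at z = 0. Lengths are in m, angles in degrees, forces in N, time in s.
With the tool pointing down it reaches from about 0.2 to 0.875 m from the base axis. Payload 3.4 kg.
Tool frame: the origin (TCP) lies at the very end of the fingers, on their centre line; the grasp point (between the pads) lies 19 mm behind it; z points along the fingers, y is the line along which they close (so a half turn about z gives the same grasp; the last joint's range is limited). The gripper opens to 94 mm and grips with 3 to 60 N. Pads are 16 mm wide; open, the fingers measure 119 mm over their backs; the gripper's body (75 mm by 177 mm) begins 78 mm behind the grasp point.
Start: joints at [62.51, 15.808, 86.224, -0, 77.962, -6.933], TCP at [0.202, 0.538, 0.205] pointing down, gripper open.
Joint ranges: [-165.64, 165.64], [-43.16, 119.46], [12.63, 154.43], [-67.54, 247.53], [6.08, 155.33], [-154.97, 154.97]. Speed limits (degrees/s): [147.25, 147.25, 180, 180, 180, 180].

INTERFACE

Orientations are given as a 3x3 rotation matrix whose columns are the frame's x, y, z axes.
In Python, from workcell import bot gives the robot as it stands.
- The arm moves only by the tool carry_out, never from a script. Its argument "rows" is one flat list of numbers, 4 for each row, row after row: the shift along the world's x, y, z in m, then the turn about the world's z in rad. In form: [dx, dy, dz, twist, dx, dy, dz, twist, ...]. A call has 1 to 10 rows; each row shifts and turns the commanded pose from where the row before left it; what a row does not reach is not made up. A row lasts 1/12 s, in which the tool goes at most 41.7 mm and 7.16 degrees, less where a joint would pass 70% of its speed; a pose out of reach is approached as far as the arm can. A call is refused whole if a number of a shift passes 0.0417 or a number of a turn 0.125, either way. A call with a gripper value outside its range is refused whole. "hand" is the gripper command: -1 is shut, 1 is fully open, values between are in proportion, set as the call begins (left out, the last holds). The fingers move at their own pace and stop on an object; "squeeze" is the grip in N (left out, the last holds). Time passes only in rows, so rows that do not move let the fingers close. It gives the time, the measured TCP pose, the force, the opening and the grip force at its end, in the units of the state.
- bot.sense(): the state, without advancing time (a new reading comes with each control period).
- bot.capture(name): name is "side" or "top" or "wrist"; returns the picture (480x640x3 uint8, blue, green, red); there is no depth.
- bot.get_calibration(name): a dict with "camera_matrix" (3x3 intrinsics, pixels), "R" (3x3) and "t" (3): a world point X has camera coordinates R X + t. Camera axes: x right, y down, z forward; pixel columns grow to the right and rows downward; lengths in m; the calibration is good to about 2 mm. A picture is of the moment at which its call begins: read the wrist's pose just before it. get_calibration takes no time and is no camera call; for the wrist camera it gives the pose at the moment of the call.
- bot.job_done(): hands the job in; it is judged then, once.
The state is a dict: "clock": time; "qpos": joint angles; "qvel": joint speeds; "effort": joint torques, N m; "eef_pos": TCP position; "tool_rot": TCP orientation; "wrist_force": force on the tool from outside, world axes, zero at the start; "moment": the same for the moment, N m; "finger_gap": finger opening in m; "finger_force": force on a finger pad.
Only numpy, scipy, OpenCV 4.12 (cv2) and the standard library are available. Lean on these libraries where they do the work, as an engineer would, in place of code of your own. Each camera call takes 0.05 s, during which the arm holds its last target. There are 200 camera calls.

TASK

Build the low shield wall on the blue base board from all the yellow bricks and the orange half brick: the lower course is two full bricks (three if there are four or five) starting at the white line, and the upper course starts with the half brick flush over that end, so that every joint is offset by half a brick. When the wall is complete, hold the square round its front left corner, press it against the front face and the end face of both courses to check that they are flush without gaps, and then stand the square back on its black mat, leaving the vials, bottles and other glassware alone.

Things in the scene. Friction and masses are not known exactly. Their poses are not given: they have to be found in the camera images.
- board: the blue shield base board, fixed to the bench, 100 x 400 mm, 8 mm thick, spanning x -55 to +45, y -190 to +210 mm. Origin on the bench under the wall's centre line, x to the back (away from the robot), y to the left along the wall, z up. The wall stands along y with its centre line at x = 0, its front face at x = -25 mm and its left end face at y = +150 mm
- wall_corner (a point): fixed point on the board's top at the front left corner of the finished wall (board x = -25, y = +150 mm), on the thin white line painted across the board where the wall's left end belongs
- slot_low1 (a point): Where the centre of the first full brick of the lower course belongs (left end, at the white line), half-way up the brick. Places in a course leave 2 mm between bricks. Behind the lower course runs a low aluminium lip: top 8 mm above the board, front face at board x = +27.5 mm, from y = -185 to +145 mm. Fixed to the board.
- slot_low2 (a point): Centre of the second full brick of the lower course, 102 mm right of slot_low1. Fixed to the board.
- slot_low3 (a point): Centre of the third full brick of the lower course; used only when there are four or five full bricks. Fixed to the board.
- slot_half (a point): Centre of the half brick in the upper course, on the left half of the brick at slot_low1, left end flush with it. Fixed to the board.
- slot_up1 (a point): Centre of the first full brick of the upper course, to the right of the half brick, over the joint between slot_low1 and slot_low2. Fixed to the board.
- slot_up2 (a point): Centre of the second full brick of the upper course, over the joint between slot_low2 and slot_low3; used only when there are five full bricks. Fixed to the board.
- brick1_c (a point): a yellow-painted dense shielding brick, 100 mm (its x) by 50 mm (its y) by 44 mm high (its z), about 0.55 kg, lying flat on the bench at the start; this point is its centre, half-way up. Three to five of brick1 to brick5 are there; all are alike and may go to any full-brick place
- brick2_c (a point): like brick1, if present
- brick3_c (a point): like brick1, if present
- brick4_c (a point): like brick1, if present
- brick5_c (a point): like brick1, if present
- halfbrick_c (a point): the orange half brick, 50 by 50 mm, 44 mm high, 0.28 kg; this point is its centre, half-way up
- square: the loose square, 0.35 kg: an aluminium L standing on edge, two legs 80 mm long (inside), 12 mm thick, 70 mm high, red grip block at the outer corner. Origin at the underside of the inside corner; one leg runs along -y (inside face x = 0), the other along +x (inside face y = 0). With its axes along the board's and its origin at wall_corner it fits round the wall's front left corner
- square_grip (a point): centre of the graspable upper part of the square's red block, which is 30 by 30 mm, stands clear of the legs from 70 to 112 mm above the square's underside, sides along the square's x and y; the point is 91 mm above the underside, at x = -15, y = +15 mm from the square's origin
- square_mid (a point): middle of the square's footprint (x = +25, y = -25 mm from its origin), 35 mm above its underside; over the mat's centre when the square is parked
- mat: the square's black rubber parking mat, fixed, 140 by 140 mm, 3 mm thick; origin under its centre
- vial1: amber sample vial, 28 mm wide, 60 mm tall, behind the board, loose; leave it alone; origin at its underside
- vial2: clear sample vial, 28 mm wide, 60 mm tall, behind the board, loose; leave it alone; origin at its underside
- dropper1: white dropper bottle, 34 mm wide, 75 mm tall, loose; leave it alone; origin at its underside
- dropper2: amber dropper bottle, 34 mm wide, 75 mm tall, loose; leave it alone; origin at its underside
- beaker: glass beaker, 70 mm wide, 85 mm tall, loose; leave it alone; origin at its underside
- dish: closed petri dish, 88 mm wide, 15 mm tall, loose; leave it alone; origin at its underside
There are look-alikes about, which are no part of the job. What is shaped like the part that bears brick5_c but green, purple or turquoise is not meant.

How it is judged (in metres and radians):
On the way, in this order (a step that is already met when the one before it is completed fails the run):
1. the lower course has its first two full bricks (((distance between brick1_c and slot_low1 below 0.012 m and angle between the x axis of brick1_c and the y axis of board, either way round below 0.1 rad and angle between brick1_c's own z axis and vertical below 0.1 rad) or (distance between brick2_c and slot_low1 below 0.012 m and angle between the x axis of brick2_c and the y axis of board, either way round below 0.1 rad and angle between brick2_c's own z axis and vertical below 0.1 rad) or (distance between brick3_c and slot_low1 below 0.012 m and angle between the x axis of brick3_c and the y axis of board, either way round below 0.1 rad and angle between brick3_c's own z axis and vertical below 0.1 rad) or (distance between brick4_c and slot_low1 below 0.012 m and angle between the x axis of brick4_c and the y axis of board, either way round below 0.1 rad and angle between brick4_c's own z axis and vertical below 0.1 rad) or (distance between brick5_c and slot_low1 below 0.012 m and angle between the x axis of brick5_c and the y axis of board, either way round below 0.1 rad and angle between brick5_c's own z axis and vertical below 0.1 rad)) and ((distance between brick1_c and slot_low2 below 0.012 m and angle between the x axis of brick1_c and the y axis of board, either way round below 0.1 rad and angle between brick1_c's own z axis and vertical below 0.1 rad) or (distance between brick2_c and slot_low2 below 0.012 m and angle between the x axis of brick2_c and the y axis of board, either way round below 0.1 rad and angle between brick2_c's own z axis and vertical below 0.1 rad) or (distance between brick3_c and slot_low2 below 0.012 m and angle between the x axis of brick3_c and the y axis of board, either way round below 0.1 rad and angle between brick3_c's own z axis and vertical below 0.1 rad) or (distance between brick4_c and slot_low2 below 0.012 m and angle between the x axis of brick4_c and the y axis of board, either way round below 0.1 rad and angle between brick4_c's own z axis and vertical below 0.1 rad) or (distance between brick5_c and slot_low2 below 0.012 m and angle between the x axis of brick5_c and the y axis of board, either way round below 0.1 rad and angle between brick5_c's own z axis and vertical below 0.1 rad))), for 0.2 s.
2. every brick and the half brick lie in their places, let go (all of step 1 and ((distance between brick1_c and slot_up1 below 0.012 m and angle between the x axis of brick1_c and the y axis of board, either way round below 0.1 rad and angle between brick1_c's own z axis and vertical below 0.1 rad) or (distance between brick2_c and slot_up1 below 0.012 m and angle between the x axis of brick2_c and the y axis of board, either way round below 0.1 rad and angle between brick2_c's own z axis and vertical below 0.1 rad) or (distance between brick3_c and slot_up1 below 0.012 m and angle between the x axis of brick3_c and the y axis of board, either way round below 0.1 rad and angle between brick3_c's own z axis and vertical below 0.1 rad) or (distance between brick4_c and slot_up1 below 0.012 m and angle between the x axis of brick4_c and the y axis of board, either way round below 0.1 rad and angle between brick4_c's own z axis and vertical below 0.1 rad) or (distance between brick5_c and slot_up1 below 0.012 m and angle between the x axis of brick5_c and the y axis of board, either way round below 0.1 rad and angle between brick5_c's own z axis and vertical below 0.1 rad)) and distance between halfbrick_c and slot_half below 0.012 m and angle between halfbrick_c's own z axis and vertical below 0.1 rad and ((distance between brick1_c and slot_low1 below 0.012 m and angle between the x axis of brick1_c and the y axis of board, either way round below 0.1 rad and angle between brick1_c's own z axis and vertical below 0.1 rad) or (distance between brick1_c and slot_low2 below 0.012 m and angle between the x axis of brick1_c and the y axis of board, either way round below 0.1 rad and angle between brick1_c's own z axis and vertical below 0.1 rad) or (distance between brick1_c and slot_low3 below 0.012 m and angle between the x axis of brick1_c and the y axis of board, either way round below 0.1 rad and angle between brick1_c's own z axis and vertical below 0.1 rad) or (distance between brick1_c and slot_up1 below 0.012 m and angle between the x axis of brick1_c and the y axis of board, either way round below 0.1 rad and angle between brick1_c's own z axis and vertical below 0.1 rad) or (distance between brick1_c and slot_up2 below 0.012 m and angle between the x axis of brick1_c and the y axis of board, either way round below 0.1 rad and angle between brick1_c's own z axis and vertical below 0.1 rad)) and ((distance between brick2_c and slot_low1 below 0.012 m and angle between the x axis of brick2_c and the y axis of board, either way round below 0.1 rad and angle between brick2_c's own z axis and vertical below 0.1 rad) or (distance between brick2_c and slot_low2 below 0.012 m and angle between the x axis of brick2_c and the y axis of board, either way round below 0.1 rad and angle between brick2_c's own z axis and vertical below 0.1 rad) or (distance between brick2_c and slot_low3 below 0.012 m and angle between the x axis of brick2_c and the y axis of board, either way round below 0.1 rad and angle between brick2_c's own z axis and vertical below 0.1 rad) or (distance between brick2_c and slot_up1 below 0.012 m and angle between the x axis of brick2_c and the y axis of board, either way round below 0.1 rad and angle between brick2_c's own z axis and vertical below 0.1 rad) or (distance between brick2_c and slot_up2 below 0.012 m and angle between the x axis of brick2_c and the y axis of board, either way round below 0.1 rad and angle between brick2_c's own z axis and vertical below 0.1 rad)) and ((distance between brick3_c and slot_low1 below 0.012 m and angle between the x axis of brick3_c and the y axis of board, either way round below 0.1 rad and angle between brick3_c's own z axis and vertical below 0.1 rad) or (distance between brick3_c and slot_low2 below 0.012 m and angle between the x axis of brick3_c and the y axis of board, either way round below 0.1 rad and angle between brick3_c's own z axis and vertical below 0.1 rad) or (distance between brick3_c and slot_low3 below 0.012 m and angle between the x axis of brick3_c and the y axis of board, either way round below 0.1 rad and angle between brick3_c's own z axis and vertical below 0.1 rad) or (distance between brick3_c and slot_up1 below 0.012 m and angle between the x axis of brick3_c and the y axis of board, either way round below 0.1 rad and angle between brick3_c's own z axis and vertical below 0.1 rad) or (distance between brick3_c and slot_up2 below 0.012 m and angle between the x axis of brick3_c and the y axis of board, either way round below 0.1 rad and angle between brick3_c's own z axis and vertical below 0.1 rad)) and ((distance between brick4_c and slot_low1 below 0.012 m and angle between the x axis of brick4_c and the y axis of board, either way round below 0.1 rad and angle between brick4_c's own z axis and vertical below 0.1 rad) or (distance between brick4_c and slot_low2 below 0.012 m and angle between the x axis of brick4_c and the y axis of board, either way round below 0.1 rad and angle between brick4_c's own z axis and vertical below 0.1 rad) or (distance between brick4_c and slot_low3 below 0.012 m and angle between the x axis of brick4_c and the y axis of board, either way round below 0.1 rad and angle between brick4_c's own z axis and vertical below 0.1 rad) or (distance between brick4_c and slot_up1 below 0.012 m and angle between the x axis of brick4_c and the y axis of board, either way round below 0.1 rad and angle between brick4_c's own z axis and vertical below 0.1 rad) or (distance between brick4_c and slot_up2 below 0.012 m and angle between the x axis of brick4_c and the y axis of board, either way round below 0.1 rad and angle between brick4_c's own z axis and vertical below 0.1 rad)) and ((distance between brick5_c and slot_low1 below 0.012 m and angle between the x axis of brick5_c and the y axis of board, either way round below 0.1 rad and angle between brick5_c's own z axis and vertical below 0.1 rad) or (distance between brick5_c and slot_low2 below 0.012 m and angle between the x axis of brick5_c and the y axis of board, either way round below 0.1 rad and angle between brick5_c's own z axis and vertical below 0.1 rad) or (distance between brick5_c and slot_low3 below 0.012 m and angle between the x axis of brick5_c and the y axis of board, either way round below 0.1 rad and angle between brick5_c's own z axis and vertical below 0.1 rad) or (distance between brick5_c and slot_up1 below 0.012 m and angle between the x axis of brick5_c and the y axis of board, either way round below 0.1 rad and angle between brick5_c's own z axis and vertical below 0.1 rad) or (distance between brick5_c and slot_up2 below 0.012 m and angle between the x axis of brick5_c and the y axis of board, either way round below 0.1 rad and angle between brick5_c's own z axis and vertical below 0.1 rad)) and not (contact force between the fingers and brick1 above 0.1 N) and not (contact force between the fingers and brick2 above 0.1 N) and not (contact force between the fingers and brick3 above 0.1 N) and not (contact force between the fingers and brick4 above 0.1 N) and not (contact force between the fingers and brick5 above 0.1 N) and not (contact force between the fingers and halfbrick above 0.1 N)), for 0.3 s.
3. the held square is pressed on the bricks at the front left corner, its two legs flush (4 mm) with the front and end faces of both courses (contact force between the fingers and square above 1 N and (contact force between square_c0 and brick1 above 0.5 N or contact force between square_c0 and brick2 above 0.5 N or contact force between square_c0 and brick3 above 0.5 N or contact force between square_c0 and brick4 above 0.5 N or contact force between square_c0 and brick5 above 0.5 N or contact force between square_c0 and halfbrick above 0.5 N) and (contact force between square_c1 and brick1 above 0.5 N or contact force between square_c1 and brick2 above 0.5 N or contact force between square_c1 and brick3 above 0.5 N or contact force between square_c1 and brick4 above 0.5 N or contact force between square_c1 and brick5 above 0.5 N or contact force between square_c1 and halfbrick above 0.5 N) and (((distance between brick1_c and slot_low1 below 0.012 m and angle between the x axis of brick1_c and the y axis of board, either way round below 0.1 rad and angle between brick1_c's own z axis and vertical below 0.1 rad) and x of brick1_c in the frame of square between 0.021 and 0.029 m and y of brick1_c in the frame of square between -0.054 and -0.046 m) or ((distance between brick2_c and slot_low1 below 0.012 m and angle between the x axis of brick2_c and the y axis of board, either way round below 0.1 rad and angle between brick2_c's own z axis and vertical below 0.1 rad) and x of brick2_c in the frame of square between 0.021 and 0.029 m and y of brick2_c in the frame of square between -0.054 and -0.046 m) or ((distance between brick3_c and slot_low1 below 0.012 m and angle between the x axis of brick3_c and the y axis of board, either way round below 0.1 rad and angle between brick3_c's own z axis and vertical below 0.1 rad) and x of brick3_c in the frame of square between 0.021 and 0.029 m and y of brick3_c in the frame of square between -0.054 and -0.046 m) or ((distance between brick4_c and slot_low1 below 0.012 m and angle between the x axis of brick4_c and the y axis of board, either way round below 0.1 rad and angle between brick4_c's own z axis and vertical below 0.1 rad) and x of brick4_c in the frame of square between 0.021 and 0.029 m and y of brick4_c in the frame of square between -0.054 and -0.046 m) or ((distance between brick5_c and slot_low1 below 0.012 m and angle between the x axis of brick5_c and the y axis of board, either way round below 0.1 rad and angle between brick5_c's own z axis and vertical below 0.1 rad) and x of brick5_c in the frame of square between 0.021 and 0.029 m and y of brick5_c in the frame of square between -0.054 and -0.046 m)) and x of halfbrick_c in the frame of square between 0.021 and 0.029 m and y of halfbrick_c in the frame of square between -0.029 and -0.021 m and angle between the x axis of square and the x axis of board, either way round below 0.06 rad and angle between square's own z axis and vertical below 0.06 rad), for 0.3 s.
At the end, for the whole second after the job is handed in: every full brick lies within 12 mm and 0.1 rad of a full-brick place, low1, low2 and up1 among them; the half brick within 12 mm of its place; all flat and at rest; the square stands upright on its mat, its footprint's middle within 30 mm of the mat's centre (all of step 2 and linear speed of each of brick1, brick2, brick3, brick4, brick5, halfbrick, square below 0.02 m/s and horizontal distance between square_mid and mat below 0.03 m and angle between square's own z axis and vertical below 0.06 rad and height (world z) of square below 0.008 m); the robot touches nothing.
It fails at once if a vial, bottle, beaker or dish is moved by more than 40 mm (distance of any of vial1, vial2, dropper1, dropper2, beaker, dish from where it was at the start of the episode above 0.04 m).
Of brick1, brick2, brick3, brick4, brick5 only 3 to 5 are there at a start; the rules pass over those that are not, and their reading is None.
At some moment in a run one of square may be knocked a few centimetres aside while the robot is not near it.
It also fails if it takes over 210 s, if anything falls off the work surface, if the arm or the gripper's body presses on something with over 40 N, if the wrist force passes 120 N, or if a joint passes its speed limit or range.

## Working session

There is one attempt and no reset: what is moved stays moved. The work goes in short steps, Python scripts to look and compute and a tool call to move; the robot and the scene stay as the last step left them, time stands still between calls to the robot, and variables do not carry over. Pictures are saved under pics/ and viewed, at most 20 in all, crops included, and the job is handed in when it is done.

Besides the shell and the picture viewer there is one more tool, called as name(argument=value, ...), one argument or row to a line, values as JSON. carry_out: Moves the arm, as the interface text tells. Its arguments: {"type":"object","properties":{"rows":{"type":"array","items":{"type":"number"}},"hand":{"type":"number"},"squeeze":{"type":"number"}},"required":["rows"]}

```bash
mkdir -p pics; ls
python3 - <<'E'
from workcell import bot
import cv2
s=bot.sense();print(s)
for n in("top","side"):
    cv2.imwrite(f"pics/{n}0.png",bot.capture(n)); c=bot.get_calibration(n);print(n,c)
E
```

```text
pics
{'clock': 0.0, 'qpos': array([ 6.25090512e+01,  1.58484846e+01,  8.62931992e+01, -2.63004098e-03,
        7.79617965e+01, -6.93358172e+00]), 'qvel': array([-0.10107989, -0.01648793,  0.01937795,  0.11828461, -0.04802581,
       -0.07039316]), 'effort': array([ 2.12824620e-03, -4.04587734e+01, -2.37230980e+01,  7.05692125e-02,
        3.46570637e-02, -1.43224993e-04]), 'eef_pos': array([0.20167902, 0.53787716, 0.20461022]), 'tool_rot': array([[-9.36324384e-01,  3.51135327e-01, -7.93873592e-04],
       [ 3.51136182e-01,  9.36322994e-01, -1.62285967e-03],
       [ 1.73478738e-04, -1.79828082e-03, -9.99998368e-01]]), 'wrist_force': array([-0.50962593,  0.67205212,  0.15498102]), 'moment': array([-0.00022935, -0.01293047, -0.00449604]), 'finger_force': 0.0, 'finger_gap': 0.09383130990013977}
top {'camera_matrix': array([[455.09224258,   0.        , 317.84066446],
       [  0.        , 455.09224258, 245.23693241],
       [  0.        ,   0.        ,   1.        ]]), 'R': array([[-0.01611889, -0.99985183,  0.00604156],
       [-0.99703157,  0.01561787, -0.0753932 ],
       [ 0.07528767, -0.00723888, -0.99713558]]), 't': array([-0.0128752 ,  0.56776283,  1.24271492])}
side {'camera_matrix': array([[563.46359847,   0.        , 318.36978432],
       [  0.        , 563.46359847, 250.40981829],
       [  0.        ,   0.        ,   1.        ]]), 'R': array([[ 0.97187699, -0.23477801, -0.01828677],
       [-0.17071262, -0.64892293, -0.74145549],
       [ 0.16221074,  0.72372531, -0.67075283]]), 't': array([-0.53909939,  0.1456131 ,  1.24562656])}
```

View pics/top0.png

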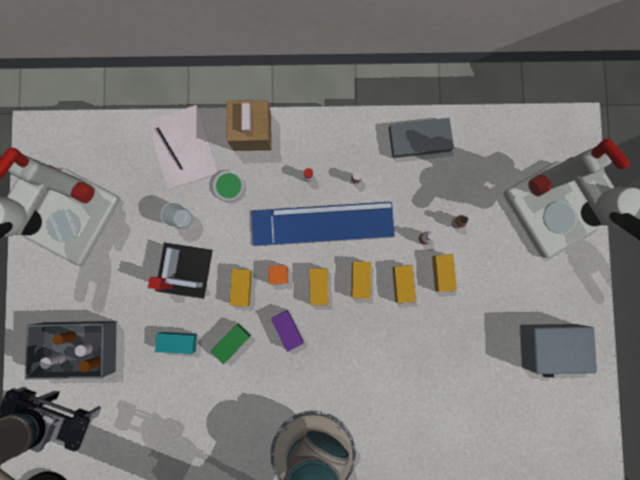

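View pics/side0.png

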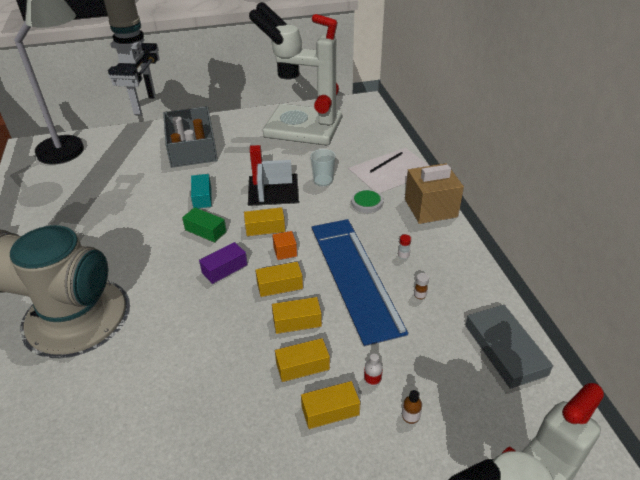

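The top view shows five yellow bricks, at (241,287), (319,286), (361,280), (404,284) and (445,272). The orange half brick is at (278,274). The blue board runs from (252,228) to (393,220), with the white line at x≈272 and the lip along its back. The square stands on the mat at (185,270), with its red block at (157,284). The look-alikes are turquoise (175,343), green (230,343) and purple (287,330). They have the wrong colour, so I'll leave them. Next I'll fit the poses.

```bash
cat > h.py <<'E'
import numpy as np, cv2
from scipy.optimize import minimize
from workcell import bot
def proj(c,P):
    q=np.atleast_2d(P)@c["R"].T+c["t"]; q=q@c["camera_matrix"].T; return q[:,:2]/q[:,2:]
def back(c,uv,z):
    d=np.linalg.inv(c["camera_matrix"])@np.array([*uv,1.]); o=-c["R"].T@c["t"]; d=c["R"].T@d
    return o+d*(z-o[2])/d[2]
def mask(im,h0,h1,s=120,v=50):
    return cv2.inRange(cv2.cvtColor(im,cv2.COLOR_BGR2HSV),(h0,s,v),(h1,255,255))
def box(p,dims,z0):
    x,y,a=p; l,w,h=dims; R=np.array([[np.cos(a),-np.sin(a)],[np.sin(a),np.cos(a)]])
    b=np.array([[i,j]for i in(-l/2,l/2)for j in(-w/2,w/2)])@R.T+[x,y]
    return np.vstack([np.c_[b,np.full(4,z0)],np.c_[b,np.full(4,z0+h)]])
S=8
def fit(views,p0,dims,z0=0.):
    """views: list of (calib, mask of the object). max overlap of the projected box hull"""
    prep=[]
    for c,m in views:
        x,y,w,h=cv2.boundingRect(m); x-=6;y-=6;w+=12;h+=12
        big=cv2.resize(m[y:y+h,x:x+w],None,fx=S,fy=S,interpolation=cv2.INTER_LINEAR)>127
        prep.append((c,big,x,y))
    def cost(q):
        p=[q[0]/100,q[1]/100,q[2]/5]; t=0
        for c,b,x,y in prep:
            uv=(proj(c,box(p,dims,z0))-[x,y]+.5)*S-.5
            r=np.zeros(b.shape,np.uint8); cv2.fillConvexPoly(r,cv2.convexHull((uv*16).astype(np.int32)),1,shift=4)
            t+=1-(b&(r>0)).sum()/(b|(r>0)).sum()
        return t
    q0=np.array([p0[0]*100,p0[1]*100,p0[2]*5])
    r=minimize(cost,q0,method="Nelder-Mead",options=dict(initial_simplex=q0+np.vstack([np.zeros(3),np.eye(3)]),xatol=.005,fatol=1e-4))
    return np.array([r.x[0]/100,r.x[1]/100,r.x[2]/5]),r.fun
def blob(m,uv):
    n,l=cv2.connectedComponents(m); ys,xs=np.nonzero(m); i=np.argmin((xs-uv[0])**2+(ys-uv[1])**2)
    return ((l==l[ys[i],xs[i]])*255).astype(np.uint8)
def guess(c,m,z):
    M=cv2.moments(m,True); return back(c,(M["m10"]/M["m00"],M["m01"]/M["m00"]),z)
E
cat > m1.py <<'E'
from h import *
ct,cs=bot.get_calibration("top"),bot.get_calibration("side")
T,Sd=cv2.imread("pics/top0.png"),cv2.imread("pics/side0.png")
yt,ys=mask(T,18,32),mask(Sd,18,32); ot,os_=mask(T,7,15,170,120),mask(Sd,7,15,170,120)
for n,uv,a,b,d in [(i,u,yt,ys,(.1,.05,.044)) for i,u in enumerate([(241,287),(319,286),(361,280),(404,284),(445,272)])]+[("half",(278,274),ot,os_,(.05,.05,.044))]:
    mt=blob(a,uv); g=guess(ct,mt,.03); ms=blob(b,proj(cs,[g[0],g[1],.022])[0])
    for V in ([(ct,mt)],[(cs,ms)],[(ct,mt),(cs,ms)]):
        p,f=fit(V,[g[0],g[1],0],d); print(n,np.round(p,4),round(f,3))
bt=mask(T,100,125,120,40)
bt=blob(bt,(330,228)); g=guess(ct,bt,.008); print("board guess",g)
cv2.imwrite("pics/cropb.png",cv2.resize(T[185:315,140:400],None,fx=3,fy=3,interpolation=cv2.INTER_CUBIC))
E
python3 m1.py
```

```text
0 [ 0.4557  0.1929 -0.0755] 0.084
0 [ 0.4587  0.1942 -0.0761] 0.055
0 [ 0.4572  0.1936 -0.0618] 0.16
1 [ 0.4549 -0.0214  0.0107] 0.068
1 [ 0.4573 -0.0201 -0.0043] 0.05
1 [ 0.4556 -0.0212 -0.0014] 0.139
2 [ 0.47   -0.1388 -0.024 ] 0.091
2 [ 0.4734 -0.1374 -0.051 ] 0.045
2 [ 0.4724 -0.1382 -0.0327] 0.15
3 [ 0.4578 -0.2577  0.0507] 0.126
3 [ 0.4603 -0.2552  0.0531] 0.05
3 [ 0.4591 -0.2559  0.0576] 0.185
4 [ 0.4866 -0.3693 -0.0134] 0.139
4 [ 0.4886 -0.368   0.0455] 0.053
4 [ 0.4873 -0.3683  0.0328] 0.198
half [ 0.4886  0.09   -0.0156] 0.181
half [ 0.4925  0.0922 -0.0871] 0.131
half [ 0.4912  0.0909 -0.0632] 0.325
board guess [ 0.62320921 -0.03286266  0.008     ]
```

View pics/cropb.png

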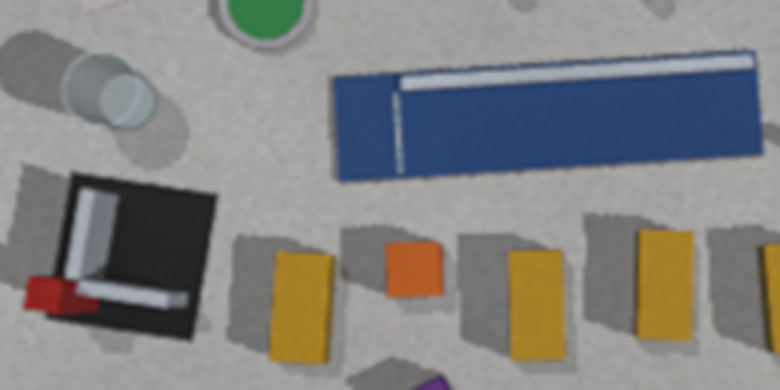

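The enlarged crop shows the board corners at full-image pixels (251,210), (391.7,202), (394.3,236) and (253.7,245.3), with the white line from (272,216) to (274,242). The square's red block is at the front left, and its legs run right and up. It is turned slightly along with the mat. Next I'll fit the board and compute where the wrist camera needs to go.

```bash
cat > m2.py <<'E'
from h import *
def bfit(c,uvs,pts,z=.008):
    """board pose (x,y,yaw) from pixel corners and board-frame points"""
    W=np.array([back(c,u,z)[:2] for u in uvs]); P=np.array(pts,float)
    M,N=W-W.mean(0),P-P.mean(0); a=np.arctan2((N[:,0]*M[:,1]-N[:,1]*M[:,0]).sum(),(N*M).sum())
    R=np.array([[np.cos(a),-np.sin(a)],[np.sin(a),np.cos(a)]]); t=W.mean(0)-R@P.mean(0)
    return t,a,np.linalg.norm(W-P@R.T-t,axis=1)
if __name__=="__main__":
    c=bot.get_calibration("top")
    print(bfit(c,[(251,210.3),(391.7,202),(394.3,236),(253.7,245.3)],[(.045,.21),(.045,-.19),(-.055,-.19),(-.055,.21)]))
    u=lambda a,b:(140+a/3,185+b/3)
    print("mat",[np.round(back(c,u(*p),.003),4) for p in[(71,174),(217,195),(193,340),(48,312)]])
    w=bot.get_calibration("wrist"); s=bot.sense()
    print("cam-tcp in tool frame",s["tool_rot"].T@(-w["R"].T@w["t"]-s["eef_pos"]), (w["R"]@s["tool_rot"]).round(3), w["camera_matrix"].round(1))
E
python3 m2.py
```

```text
(array([ 0.63562535, -0.04668128]), np.float64(0.048182855383131815), array([0.00030847, 0.00218077, 0.00203024, 0.00257626]))
mat [array([0.582 , 0.4116, 0.003 ]), array([0.5601, 0.2749, 0.003 ]), array([0.4253, 0.297 , 0.003 ]), array([0.4534, 0.4318, 0.003 ])]
cam-tcp in tool frame [ 0.07421499 -0.00028592 -0.17972488] [[ 0.001  1.    -0.002]
 [-0.967  0.001 -0.256]
 [-0.256  0.002  0.967]] [[421.4   0.  319.1]
 [  0.  421.4 236.2]
 [  0.    0.    1. ]]
```

carry_out(
  rows=[0.0186,-0.0318,0.003,0.0225,0.0186,-0.0318,0.003,0.0225,0.0186,-0.0318,0.003,0.0225,0.0186,-0.0318,0.003,0.0225,0.0186,-0.0318,0.003,0.0225,0.0186,-0.0318,0.003,0.0225,0.0186,-0.0318,0.003,0.0225,0.0186,-0.0318,0.003,0.0225],
  hand=1,
)

```text
clock: 0.77
eef_pos: [0.351, 0.2823, 0.2294]
tool_rot: [[-0.984, 0.176, -0.0], [0.176, 0.984, -0.0], [0.0, -0.0, -1.0]]
wrist_force: [-0.2, 0.8, -0.1]
finger_gap: 0.0938
finger_force: 0.0
```

carry_out(
  rows=[0.0186,-0.0318,0.003,0.0225,0.0186,-0.0318,0.003,0.0225,0.0186,-0.0318,0.003,0.0225,0.0186,-0.0318,0.003,0.0225,0.0186,-0.0318,0.003,0.0225,0.0186,-0.0318,0.003,0.0225,0.0186,-0.0318,0.003,0.0225,0.0186,-0.0318,0.003,0.0225,0,0,0,0,0,0,0,0],
)

```text
clock: 1.6
eef_pos: [0.5, 0.0282, 0.2528]
tool_rot: [[-1.0, 0.002, -0.001], [0.002, 1.0, 0.001], [0.001, 0.0, -1.0]]
wrist_force: [-0.1, 0.5, -0.3]
finger_gap: 0.0941
finger_force: 0.0
```

```bash
cat > w.py <<'E'
from h import *
import sys,json
n=sys.argv[1]
c=bot.get_calibration("wrist"); im=bot.capture("wrist"); s=bot.sense()
cv2.imwrite(f"pics/{n}.png",im); json.dump({k:np.array(v).tolist() for k,v in c.items()},open(f"pics/{n}.json","w"))
R=s["tool_rot"];print(s["clock"],s["eef_pos"].round(4),"yaw",np.degrees(np.arctan2(R[1,1],R[0,1])).round(2),s["qpos"].round(1))
y=mask(im,18,32);o=mask(im,7,15,170,120)
for nm,m,d in(("brick",y,(.1,.05,.044)),("half",o,(.05,.05,.044))):
    k,l,st,ce=cv2.connectedComponentsWithStats(m)
    for i in range(1,k):
        x0,y0,w,h,a=st[i]
        if a<800: continue
        mm=((l==i)*255).astype(np.uint8); g=guess(c,mm,.03)
        cut=x0<=0 or y0<=0 or x0+w>=640 or y0+h>=480
        if cut: print(nm,ce[i].round(),"cut"); continue
        p,f=fit([(c,mm)],[g[0],g[1],0],d); print(nm,ce[i].round(),p.round(4),round(f,3))
E
python3 w.py w1
```

```text
1.65 [0.4991 0.0295 0.2528] yaw 89.96 [ -4.6   7.9  89.9   0.   82.3 -94.6]
brick [263. 156.] [ 0.4559 -0.0225  0.0061] 0.071
brick [491. 156.] [ 0.457   0.1905 -0.0603] 0.079
brick [ 28. 163.] cut
brick [142. 174.] [ 0.4723 -0.1394 -0.0419] 0.077
brick [588. 406.] [0.7173 0.3367 0.1791] 0.694
```

View pics/w1.png

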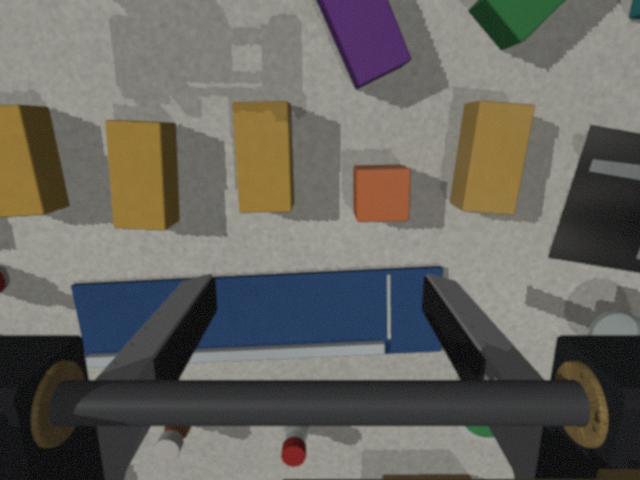

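The wrist view shows the bricks where the fits put them and the half brick at (383,194). The board corners are near (73,285), (442,267) and (441,351), and the white line is at column 389. I'll enlarge the board to read the corners more closely.

Run:
```python
import cv2,numpy as np
im=cv2.imread("pics/w1.png")
f=lambda a,b,c,d:cv2.resize(im[a:b,c:d],(400,300),interpolation=cv2.INTER_CUBIC)
# tiles 5x, 80x60 each: left corners, right corners, half brick
cv2.imwrite("pics/w1c.png",np.vstack([np.hstack([f(250,310,50,130),f(250,310,375,455)]),np.hstack([f(305,365,50,130),f(305,365,375,455)])]))
```

```text
(no output)
```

View pics/w1c.png

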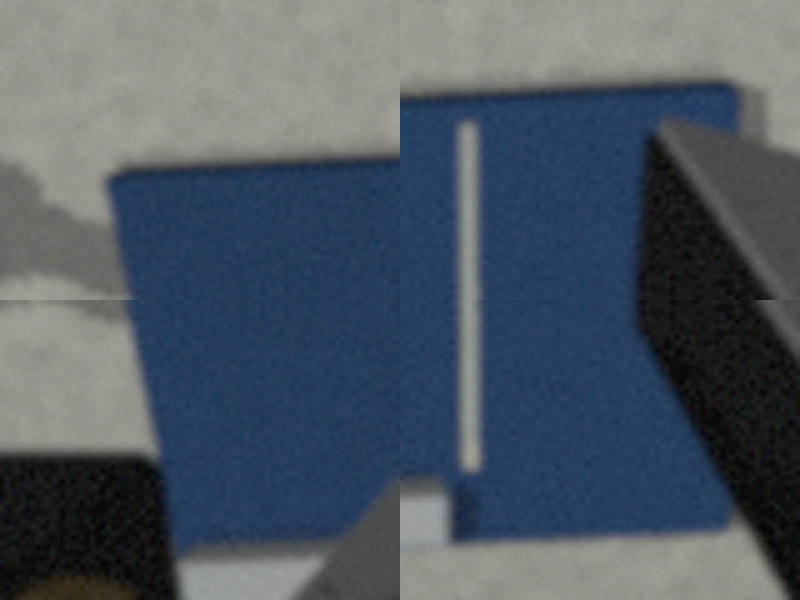

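Run:
```python
from h import *; from m2 import bfit
import json
c={k:np.array(v) for k,v in json.load(open("pics/w1.json")).items()}
t,a,r=bfit(c,[(72.4,286.4),(442.4,268),(442,350.4)],[(-.055,-.19),(-.055,.21),(.045,.21)]);print(t,a,r)
R=np.array([[np.cos(a),-np.sin(a)],[np.sin(a),np.cos(a)]])
for u in[(388.6,274.4),(389,339)]:print("line",R.T@(back(c,u,.008)[:2]-t))
h=np.mean([back(c,u,.044)[:2] for u in[(355,167),(408,166),(410,220),(356,222)]],0);print("half",h)
```

```text
[ 0.63823138 -0.04551291] 0.053072448802752165 [0.00154792 0.00184999 0.0010442 ]
line [-0.04990012  0.15119605]
line [0.02647729 0.15068852]
half [0.48825218 0.08736915]
```

carry_out(
  rows=[-0.0144,-0.0169,-0.03,0,-0.0144,-0.0169,-0.03,0,-0.0144,-0.0169,-0.03,0,0,0,-0.03,0,0,0,-0.03,0,0,0,-0.03,0,0,0,-0.03,0,0,0,-0.0138,0,0,0,-0.0138,0,0,0,0,0],
  hand=1,
  squeeze=40,
)

```text
clock: 2.48
eef_pos: [0.4531, -0.0189, 0.0137]
tool_rot: [[-1.0, -0.003, -0.006], [-0.003, 1.0, 0.002], [0.006, 0.002, -1.0]]
wrist_force: [-0.7, 0.8, -0.6]
finger_gap: 0.0942
finger_force: 0.0
```

carry_out(
  rows=[0,0,0,0,0,0,0,0,0,0,0,0,0,0,0,0,0,0,0,0,0,0,0,0],
  hand=-1,
)

```text
clock: 2.98
eef_pos: [0.4567, -0.0212, 0.0165]
tool_rot: [[-1.0, -0.001, 0.001], [-0.001, 1.0, -0.0], [-0.001, -0.0, -1.0]]
wrist_force: [-0.2, -0.1, 0.5]
finger_gap: 0.0573
finger_force: 0.0
```

carry_out(
  rows=[0,0,0,0,0,0,0,0,0,0,0,0,0,0,0.01,0,0,0,0.03,0,0,0,0.03,0,0,0,0.03,0],
)

```text
clock: 3.57
eef_pos: [0.4546, -0.0203, 0.1156]
tool_rot: [[-1.0, -0.001, -0.004], [-0.001, 1.0, 0.002], [0.004, 0.002, -1.0]]
wrist_force: [1.8, 0.3, -5.6]
finger_gap: 0.0501
finger_force: 40.0
```

carry_out(
  rows=[0.0134,0.0058,0,-0.117,0.0134,0.0058,0,-0.117,0.0134,0.0058,0,-0.117,0.0134,0.0058,0,-0.117,0.0134,0.0058,0,-0.117,0.0134,0.0058,0,-0.117,0.0134,0.0058,0,-0.117],
)

```text
clock: 4.15
eef_pos: [0.5493, 0.0204, 0.1143]
tool_rot: [[-0.679, 0.734, -0.004], [0.734, 0.679, 0.001], [0.003, -0.002, -1.0]]
wrist_force: [0.2, 0.2, -4.8]
finger_gap: 0.0494
finger_force: 40.0
```

carry_out(
  rows=[0.0134,0.0058,0,-0.117,0.0134,0.0058,0,-0.117,0.0134,0.0058,0,-0.117,0.0134,0.0058,0,-0.117,0.0134,0.0058,0,-0.117,0.0134,0.0058,0,-0.117,0,0,-0.02,0,0,0,-0.02,0,0,0,0,0,0,0,0,0],
)

```text
clock: 4.98
eef_pos: [0.6281, 0.0546, 0.0733]
tool_rot: [[-0.051, 0.999, -0.007], [0.999, 0.051, 0.001], [0.001, -0.006, -1.0]]
wrist_force: [0.6, -0.3, -4.5]
finger_gap: 0.0495
finger_force: 40.0
```

```bash
python3 w.py w2
```

```text
5.0333 [0.6297 0.0545 0.0749] yaw 2.91 [-1.4 26.  89.7  0.  64.4 -4.3]
brick [55. 21.] cut
brick [319. 278.] [ 0.6329  0.0485 -1.5165] 0.3
half [ 49. 193.] cut
```

View pics/w2.png

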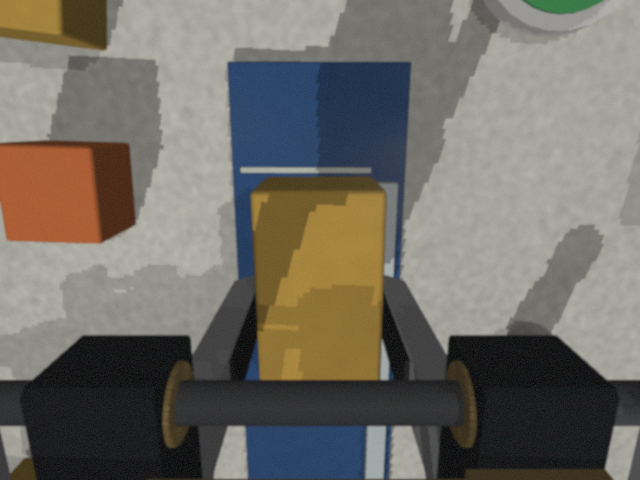

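The wrist view shows the brick held square to the board. Its end edge is near row 180, the white line is at row 170 (columns 240–371), the board's left corners are at (229,62) and (410,62), and the lip starts at about (384,183).

Run:
```python
from h import *
import json
c={k:np.array(v) for k,v in json.load(open("pics/w2.json")).items()}
t=np.array([.637,-.046]);a=.051
R=np.array([[np.cos(a),-np.sin(a)],[np.sin(a),np.cos(a)]])
for n,u,z in[("cornF",(229,62),.008),("cornB",(410,62),.008),("lineF",(240,170),.008),("lineB",(371,170),.008),("lip",(385,183),.016),("bF top",(252,190),.104),("bB top",(385,190),.104),("bot",(262,179),.06),("bot",(374,179),.06)]:print(n,(R.T@(back(c,u,z)[:2]-t)).round(4))
```

```text
cornF [-0.0531  0.2082]
cornB [0.0451 0.2082]
lineF [-0.0498  0.1499]
lineB [0.0259 0.15  ]
lip [0.0331 0.1436]
bF top [-0.0274  0.1526]
bB top [0.0199 0.1527]
bot [-0.0299  0.1511]
bot [0.0213 0.1512]
```

carry_out(
  rows=[0,-0.0015,-0.02,0,0,0,-0.015,0,0,0,-0.01,0,0,0,-0.005,0,0,0,-0.002,0,0,0,0,0,0,0,0,0],
)

```text
clock: 5.62
eef_pos: [0.6316, 0.0528, 0.0249]
tool_rot: [[-0.051, 0.999, 0.003], [0.999, 0.051, 0.0], [-0.0, 0.003, -1.0]]
wrist_force: [0.1, 0.0, -4.2]
finger_gap: 0.0497
finger_force: 40.0
```

carry_out(
  rows=[0,0,0,0,0,0,0,0,0,0,0,0,0,0,0,0],
  hand=0.6,
)

```text
clock: 5.95
eef_pos: [0.6314, 0.0528, 0.0248]
tool_rot: [[-0.051, 0.999, 0.002], [0.999, 0.051, -0.0], [-0.0, 0.002, -1.0]]
wrist_force: [0.2, 0.0, 0.3]
finger_gap: 0.0729
finger_force: 0.0
```

carry_out(
  rows=[0,0,0.02,0,0,0,0.025,0,0,0,0.025,0,0,0,0.03,0,-0.0122,-0.0147,0,0.1141,-0.0122,-0.0147,0,0.1141,-0.0122,-0.0147,0,0.1141,-0.0122,-0.0147,0,0.1141,-0.0122,-0.0147,0,0.1141,-0.0122,-0.0147,0,0.1141],
)

```text
clock: 6.78
eef_pos: [0.557, -0.036, 0.1244]
tool_rot: [[-0.675, 0.737, 0.001], [0.737, 0.675, -0.0], [-0.001, 0.001, -1.0]]
wrist_force: [0.4, 0.1, 0.2]
finger_gap: 0.0752
finger_force: 0.0
```

carry_out(
  rows=[-0.0122,-0.0147,0,0.1141,-0.0122,-0.0147,0,0.1141,-0.0122,-0.0147,0,0.1141,-0.0122,-0.0147,0,0.1141,-0.0122,-0.0147,0,0.1141,-0.0122,-0.0147,0,0.1141,-0.0122,-0.0147,0,0.1141,0,0,0,0,0,0,0,0],
)

```text
clock: 7.53
eef_pos: [0.472, -0.1387, 0.1244]
tool_rot: [[-0.999, 0.041, 0.001], [0.041, 0.999, 0.0], [-0.001, 0.0, -1.0]]
wrist_force: [0.8, -0.5, -0.4]
finger_gap: 0.0752
finger_force: 0.0
```

```bash
sed -i 's/mask(im,7,15,170,120)/mask(im,3,15,170,90)/' w.py; python3 w.py w3
```

```text
7.5833 [ 0.4725 -0.1382  0.1243] yaw 87.72 [-2.450e+01  1.230e+01  1.035e+02  1.000e-01  6.420e+01 -1.122e+02]
brick [140. 223.] [ 0.459  -0.257   0.0542] 0.065
brick [316. 236.] [ 0.4727 -0.1402 -0.0526] 0.057
brick [ 22. 273.] cut
brick [535. 406.] [0.6098 0.0433 0.2082] 0.684
```

carry_out(
  rows=[0.001,-0.001,-0.03,-0.01,0,0,-0.03,0,0,0,-0.03,0,0,0,-0.015,0,0,0,-0.003,0,0,0,0,0,0,0,0,0],
)

```text
clock: 8.17
eef_pos: [0.4742, -0.1392, 0.0166]
tool_rot: [[-0.999, 0.046, 0.002], [0.046, 0.999, -0.0], [-0.002, -0.0, -1.0]]
wrist_force: [0.1, 0.1, -0.4]
finger_gap: 0.0748
finger_force: 0.0
```

carry_out(
  rows=[0,0,0,0,0,0,0,0,0,0,0,0,0,0,0,0,0,0,0,0,0,0,0.01,0,0,0,0.03,0,0,0,0.03,0,0,0,0.03,0],
  hand=-1,
)

```text
clock: 8.92
eef_pos: [0.4715, -0.1386, 0.1159]
tool_rot: [[-0.999, 0.047, -0.003], [0.047, 0.999, 0.002], [0.003, 0.002, -1.0]]
wrist_force: [-0.1, -0.5, -5.3]
finger_gap: 0.0497
finger_force: 40.0
```

carry_out(
  rows=[0.0125,0.0068,0,-0.1133,0.0125,0.0068,0,-0.1133,0.0125,0.0068,0,-0.1133,0.0125,0.0068,0,-0.1133,0.0125,0.0068,0,-0.1133,0.0125,0.0068,0,-0.1133,0.0125,0.0068,0,-0.1133],
)

```text
clock: 9.5
eef_pos: [0.5597, -0.091, 0.1147]
tool_rot: [[-0.663, 0.748, -0.003], [0.748, 0.663, 0.001], [0.003, -0.001, -1.0]]
wrist_force: [-0.7, -0.1, -4.6]
finger_gap: 0.0499
finger_force: 40.0
```

carry_out(
  rows=[0.0125,0.0068,0,-0.1133,0.0125,0.0068,0,-0.1133,0.0125,0.0068,0,-0.1133,0.0125,0.0068,0,-0.1133,0.0125,0.0068,0,-0.1133,0.0125,0.0068,0,-0.1133,0,0,-0.02,0,0,0,-0.02,0,0,0,0,0,0,0,0,0],
)

```text
clock: 10.33
eef_pos: [0.6332, -0.0504, 0.0737]
tool_rot: [[-0.051, 0.999, -0.006], [0.999, 0.051, 0.001], [0.001, -0.006, -1.0]]
wrist_force: [-0.1, -0.5, -4.0]
finger_gap: 0.0498
finger_force: 40.0
```

```bash
python3 w.py w4
```

```text
10.3833 [ 0.6347 -0.0508  0.0752] yaw 2.93 [-10.8  26.3  89.1   0.   64.7 -13.8]
brick [328.  82.] cut
brick [319. 277.] [ 0.6349 -0.0555  1.6264] 0.307
half [42. 18.] cut
```

View pics/w4.png

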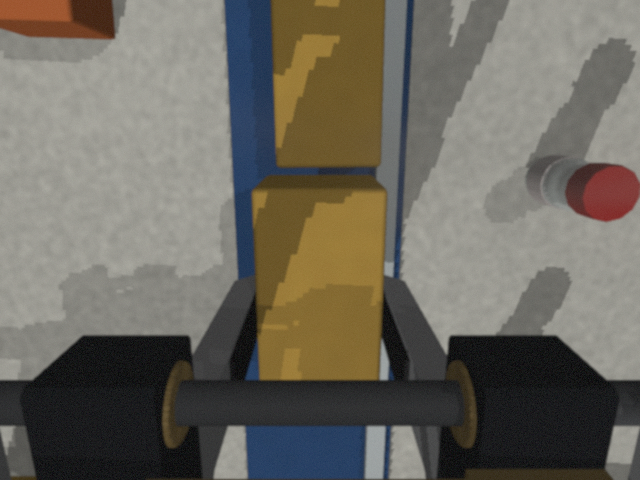

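Low1 lies straight on the board, with its top right edge at row 165 (columns 278–380). The held brick's end edge is at row 188 on top and about 178 at the bottom.

```bash
cat > q.py <<'E'
from h import *
import json,sys
c={k:np.array(v) for k,v in json.load(open(f"pics/{sys.argv[1]}.json")).items()}
t=np.array([.637,-.046]);a=.051
R=np.array([[np.cos(a),-np.sin(a)],[np.sin(a),np.cos(a)]])
for s in sys.argv[2:]:
    u,v,z=map(float,s.split(","));print(s,(R.T@(back(c,(u,v),z)[:2]-t)*1000).round(1))
E
python3 q.py w4 278,165.5,.052 380,165.5,.052 255,190,.104 385,190,.104 262,178,.06 374,178,.06
python3 - <<'E'
from workcell import bot;import cv2;im=cv2.imread('pics/w4.png');print(im[155:200,320].sum(1))
E
```

```text
278,165.5,.052 [-23.5  51.3]
380,165.5,.052 [24.8 51.4]
255,190,.104 [-26.7  47.3]
385,190,.104 [19.7 47.4]
262,178,.06 [-30.2  46.3]
374,178,.06 [21.1 46.4]
[242 248 233 237 237 236 241 238 244 227 210 198 173 142 133 133 126 139
 123 155 152 145 160 156 152 161 168 163 155 165 162 156 160 185 215 225
 216 233 234 239 233 234 232 225 230]
```

carry_out(
  rows=[0,0.0025,-0.02,0,0,0,-0.015,0,0,0,-0.01,0,0,0,-0.005,0,0,0,-0.0025,0,0,0,0,0,0,0,0,0],
)

```text
clock: 10.97
eef_pos: [0.636, -0.0486, 0.0247]
tool_rot: [[-0.051, 0.999, 0.002], [0.999, 0.051, -0.0], [-0.001, 0.002, -1.0]]
wrist_force: [-0.6, 0.0, -0.0]
finger_gap: 0.0498
finger_force: 40.0
```

carry_out(
  rows=[0,0,0,0,0,0,0,0,0,0,0,0,0,0,0,0,0,0,0.0205,0,0,0,0.025,0,0,0,0.025,0,0,0,0.03,0],
  hand=0.6,
)

```text
clock: 11.63
eef_pos: [0.6348, -0.0483, 0.124]
tool_rot: [[-0.051, 0.999, -0.002], [0.999, 0.051, 0.0], [0.0, -0.002, -1.0]]
wrist_force: [1.0, 0.1, 0.4]
finger_gap: 0.0748
finger_force: 0.0
```

carry_out(
  rows=[-0.01355,-0.016,0,0.1211,-0.01355,-0.016,0,0.1211,-0.01355,-0.016,0,0.1211,-0.01355,-0.016,0,0.1211,-0.01355,-0.016,0,0.1211,-0.01355,-0.016,0,0.1211,-0.01355,-0.016,0,0.1211],
)

```text
clock: 12.22
eef_pos: [0.5402, -0.1611, 0.1242]
tool_rot: [[-0.787, 0.617, 0.001], [0.617, 0.787, -0.0], [-0.001, 0.0, -1.0]]
wrist_force: [0.3, -0.6, -0.3]
finger_gap: 0.075
finger_force: 0.0
```

carry_out(
  rows=[-0.01355,-0.016,0,0.1211,-0.01355,-0.016,0,0.1211,-0.01355,-0.016,0,0.1211,-0.01355,-0.016,0,0.1211,-0.01355,-0.016,0,0.1211,-0.01355,-0.016,0,0.1211,0,0,0,0,0,0,0,0],
)

```text
clock: 12.88
eef_pos: [0.4592, -0.257, 0.1242]
tool_rot: [[-0.999, -0.051, 0.001], [-0.051, 0.999, 0.0], [-0.001, -0.0, -1.0]]
wrist_force: [0.0, -0.7, 0.5]
finger_gap: 0.0751
finger_force: 0.0
```

```bash
python3 w.py w5
```

```text
12.9333 [ 0.4596 -0.2564  0.1242] yaw 92.97 [-3.680e+01  1.510e+01  9.960e+01  1.000e-01  6.530e+01 -1.298e+02]
brick [317. 236.] [ 0.4594 -0.2578  0.06  ] 0.057
brick [149. 260.] [ 0.4879 -0.3692  0.0553] 0.152
brick [535. 405.] [ 0.578  -0.0639  0.2967] 0.698
```

carry_out(
  rows=[0,0,-0.03,0,0,0,-0.03,0,0,0,-0.03,0,0,0,-0.0155,0,0,0,-0.003,0,0,0,0,0,0,0,0,0],
)

```text
clock: 13.52
eef_pos: [0.4605, -0.2564, 0.0162]
tool_rot: [[-0.998, -0.055, 0.001], [-0.055, 0.998, -0.001], [-0.001, -0.001, -1.0]]
wrist_force: [-0.1, -0.1, 0.6]
finger_gap: 0.0752
finger_force: 0.0
```

carry_out(
  rows=[0,0,0,0,0,0,0,0,0,0,0,0,0,0,0,0,0,0,0,0,0,0,0.01,0,0,0,0.03,0,0,0,0.03,0,0,0,0.03,0],
  hand=-1,
)

```text
clock: 14.27
eef_pos: [0.458, -0.2554, 0.1159]
tool_rot: [[-0.999, -0.055, -0.003], [-0.055, 0.999, 0.002], [0.002, 0.003, -1.0]]
wrist_force: [0.7, -0.9, -4.4]
finger_gap: 0.0498
finger_force: 40.0
```

carry_out(
  rows=[0.01395,0.0081,0,-0.1211,0.01395,0.0081,0,-0.1211,0.01395,0.0081,0,-0.1211,0.01395,0.0081,0,-0.1211,0.01395,0.0081,0,-0.1211,0.01395,0.0081,0,-0.1211,0.01395,0.0081,0,-0.1211],
)

```text
clock: 14.85
eef_pos: [0.5565, -0.1986, 0.1149]
tool_rot: [[-0.697, 0.717, -0.002], [0.717, 0.697, 0.001], [0.003, -0.001, -1.0]]
wrist_force: [0.1, 0.1, -4.7]
finger_gap: 0.0495
finger_force: 40.0
```

carry_out(
  rows=[0.01395,0.0081,0,-0.1211,0.01395,0.0081,0,-0.1211,0.01395,0.0081,0,-0.1211,0.01395,0.0081,0,-0.1211,0.01395,0.0081,0,-0.1211,0.01395,0.0081,0,-0.1211,0,0,-0.02,0,0,0,-0.02,0,0,0,0,0,0,0,0,0],
)

```text
clock: 15.68
eef_pos: [0.6386, -0.1503, 0.0737]
tool_rot: [[-0.051, 0.999, -0.005], [0.999, 0.051, 0.002], [0.002, -0.005, -1.0]]
wrist_force: [-0.1, -0.1, -4.4]
finger_gap: 0.0496
finger_force: 40.0
```

```bash
python3 w.py w6
python3 - <<'E'
import cv2;im=cv2.imread('pics/w6.png');print(im[155:200,320].sum(1))
E
```

```text
15.7333 [ 0.64   -0.1509  0.0752] yaw 2.94 [-19.3  27.9  86.2   0.   65.9 -22.3]
brick [325.  82.] cut
brick [319. 277.] [ 0.6393 -0.1563  1.6277] 0.306
[243 248 237 238 252 240 253 238 251 236 250 232 204 181 185 136 139 137
 140 141 134 156 160 169 163 170 158 146 161 164 163 166 161 171 174 201
 222 230 221 228 227 237 230 230 243]
```

carry_out(
  rows=[0,0.0025,-0.02,0,0,0,-0.015,0,0,0,-0.01,0,0,0,-0.005,0,0,0,-0.002,0,0,0,0,0,0,0,0,0],
)

```text
clock: 16.32
eef_pos: [0.6416, -0.149, 0.0244]
tool_rot: [[-0.051, 0.999, 0.003], [0.999, 0.051, -0.001], [-0.001, 0.002, -1.0]]
wrist_force: [-0.0, 0.7, -4.1]
finger_gap: 0.0497
finger_force: 40.0
```

carry_out(
  rows=[0,0,0,0,0,0,0,0,0,0,0,0,0,0,0,0,0,0,0.0205,0,0,0,0.025,0,0,0,0.025,0,0,0,0.03,0],
  hand=0.6,
)

```text
clock: 16.98
eef_pos: [0.64, -0.1483, 0.1242]
tool_rot: [[-0.051, 0.999, -0.002], [0.999, 0.051, 0.001], [0.001, -0.002, -1.0]]
wrist_force: [0.0, 0.3, 0.1]
finger_gap: 0.0755
finger_force: 0.0
```

carry_out(
  rows=[-0.0189,0.0298,0,0,-0.0189,0.0298,0,0,-0.0189,0.0298,0,0,-0.0189,0.0298,0,0,-0.0189,0.0298,0,0,-0.0189,0.0298,0,0,-0.0189,0.0298,0,0,-0.0189,0.0298,0,0,0,0,0,0,0,0,0,0],
)

```text
clock: 17.82
eef_pos: [0.4888, 0.091, 0.1245]
tool_rot: [[-0.055, 0.999, 0.001], [0.999, 0.055, -0.0], [-0.0, 0.001, -1.0]]
wrist_force: [0.5, 0.1, 0.1]
finger_gap: 0.0752
finger_force: 0.0
```

```bash
python3 w.py w7
```

```text
17.8667 [0.4899 0.09   0.1245] yaw 3.04 [  2.4  12.7 102.8  -0.   64.3  -0.6]
brick [272.  75.] [ 0.4572  0.1904 -0.0703] 0.042
brick [523. 290.] [0.6152 0.056  0.3478] 0.239
half [319. 247.] [0.4882 0.09   0.0182] 0.185
```

View pics/w7.png

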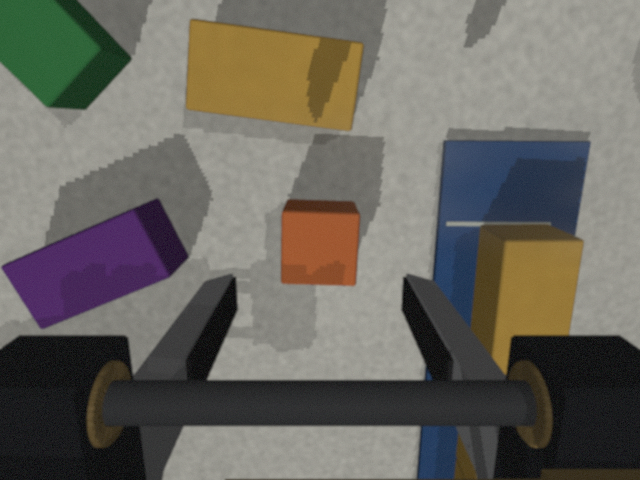

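The half brick's top face spans (282,209) to (356,284), between the jaws, and low1's left end sits at the white line. I'll grasp the half brick now.

carry_out(
  rows=[-0.0008,0.0005,-0.03,-0.03,0,0,-0.03,0,0,0,-0.03,0,0,0,-0.015,0,0,0,-0.003,0,0,0,0,0,0,0,0,0],
)

```text
clock: 18.45
eef_pos: [0.4903, 0.0896, 0.0165]
tool_rot: [[-0.02, 1.0, 0.002], [1.0, 0.02, -0.0], [-0.0, 0.002, -1.0]]
wrist_force: [0.5, -0.0, -0.1]
finger_gap: 0.0752
finger_force: 0.0
```

carry_out(
  rows=[0,0,0,0,0,0,0,0,0,0,0,0,0,0,0,0,0,0,0,0,0,0,0.01,0,0,0,0.03,0,0,0,0.03,0,0,0,0.03,0],
  hand=-1,
)

```text
clock: 19.2
eef_pos: [0.4875, 0.0904, 0.1164]
tool_rot: [[-0.022, 1.0, -0.002], [1.0, 0.022, -0.0], [-0.0, -0.002, -1.0]]
wrist_force: [-0.1, -0.4, -3.1]
finger_gap: 0.0497
finger_force: 40.0
```

carry_out(
  rows=[0.0234,-0.0018,0,0.005,0.0234,-0.0018,0,0.005,0.0234,-0.0018,0,0.005,0.0234,-0.0018,0,0.005,0.0234,-0.0018,0,0.005,0.0234,-0.0018,0,0.005,0,0,-0.015,0,0,0,0,0,0,0,0,0,0,0,0,0],
)

```text
clock: 20.03
eef_pos: [0.6278, 0.0797, 0.1006]
tool_rot: [[-0.052, 0.999, -0.002], [0.999, 0.052, 0.0], [0.0, -0.002, -1.0]]
wrist_force: [-0.4, -0.3, -2.3]
finger_gap: 0.05
finger_force: 40.0
```

```bash
python3 w.py w8
```

```text
20.0833 [0.6282 0.0797 0.1012] yaw 2.96 [ 0.9 24.8 87.8  0.  67.5 -2. ]
brick [65. 46.] cut
brick [323. 222.] [0.6293 0.0968 0.    ] 0.405
brick [322. 452.] cut
half [321. 321.] [0.6389 0.0314 0.03  ] 0.427
```

View pics/w8.png

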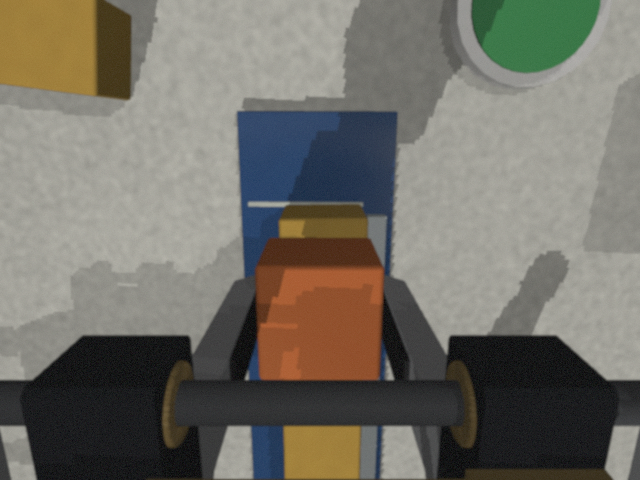

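```bash
python3 q.py w8 270,267,.1287 372,267,.1287 269,240,.0847 372,240,.0847 283,219,.052 366,219,.052 285,206,.008 361,206,.008 248,204,.008 362,204,.008
python3 - <<'E'
import cv2;im=cv2.imread('pics/w8.png');print([(r,int(im[r,285:355].sum(1).mean().round())) for r in range(200,275,1)] if 0 else [(r,int(im[r,330:355].sum(axis=1).mean())) for r in range(200,275)])
E
```

```text
270,267,.1287 [-21.3 147.9]
372,267,.1287 [ 17.4 148. ]
269,240,.0847 [-26.8 146.5]
372,240,.0847 [ 22.8 146.6]
283,219,.052 [-22.8 149.6]
366,219,.052 [ 23.3 149.7]
285,206,.008 [-25.2 148.7]
361,206,.008 [ 24.7 148.8]
248,204,.008 [-49.4 150. ]
362,204,.008 [ 25.3 150.1]
[(200, 173), (201, 217), (202, 279), (203, 301), (204, 261), (205, 199), (206, 170), (207, 168), (208, 169), (209, 168), (210, 167), (211, 168), (212, 169), (213, 168), (214, 169), (215, 168), (216, 172), (217, 188), (218, 212), (219, 234), (220, 241), (221, 244), (222, 246), (223, 247), (224, 247), (225, 248), (226, 246), (227, 247), (228, 247), (229, 248), (230, 249), (231, 247), (232, 248), (233, 249), (234, 248), (235, 249), (236, 240), (237, 217), (238, 172), (239, 153), (240, 146), (241, 149), (242, 148), (243, 150), (244, 148), (245, 153), (246, 150), (247, 150), (248, 150), (249, 148), (250, 152), (251, 151), (252, 152), (253, 152), (254, 152), (255, 152), (256, 152), (257, 149), (258, 150), (259, 153), (260, 150), (261, 152), (262, 150), (263, 150), (264, 160), (265, 177), (266, 198), (267, 222), (268, 247), (269, 271), (270, 294), (271, 309), (272, 316), (273, 312), (274, 311)]
```

carry_out(
  rows=[0.001,0.002,-0.015,0,0,0,-0.01,0,0,0,-0.005,0,0,0,-0.0025,0,0,0,0,0,0,0,0,0],
)

```text
clock: 20.58
eef_pos: [0.6301, 0.0815, 0.0687]
tool_rot: [[-0.051, 0.999, 0.001], [0.999, 0.051, -0.0], [-0.0, 0.001, -1.0]]
wrist_force: [-0.2, 0.7, -3.2]
finger_gap: 0.0498
finger_force: 40.0
```

carry_out(
  rows=[0,0,0,0,0,0,0,0,0,0,0,0,0,0,0,0,0,0,0.0125,0,0,0,0.02,0,0,0,0.025,0,0,0,0,0],
  hand=0.6,
)

```text
clock: 21.25
eef_pos: [0.6334, 0.0816, 0.1308]
tool_rot: [[-0.051, 0.999, 0.009], [0.999, 0.051, 0.0], [-0.0, 0.009, -1.0]]
wrist_force: [-0.1, 0.3, 0.3]
finger_gap: 0.0752
finger_force: 0.0
```

carry_out(
  rows=[-0.0144,0.0092,0,0.1208,-0.0144,0.0092,0,0.1208,-0.0144,0.0092,0,0.1208,-0.0144,0.0092,0,0.1208,-0.0144,0.0092,0,0.1208,-0.0144,0.0092,0,0.1208,-0.0144,0.0092,0,0.1208],
)

```text
clock: 21.83
eef_pos: [0.5282, 0.1463, 0.1253]
tool_rot: [[-0.785, 0.619, -0.0], [0.619, 0.785, 0.0], [0.0, -0.0, -1.0]]
wrist_force: [-0.1, 0.6, -0.2]
finger_gap: 0.0749
finger_force: 0.0
```

carry_out(
  rows=[-0.0144,0.0092,0,0.1208,-0.0144,0.0092,0,0.1208,-0.0144,0.0092,0,0.1208,-0.0144,0.0092,0,0.1208,-0.0144,0.0092,0,0.1208,0,0,0,0,0,0,0,0],
)

```text
clock: 22.42
eef_pos: [0.457, 0.192, 0.1258]
tool_rot: [[-0.997, 0.071, 0.001], [0.071, 0.997, -0.0], [-0.001, -0.0, -1.0]]
wrist_force: [0.5, -0.2, 0.7]
finger_gap: 0.0749
finger_force: 0.0
```

```bash
python3 w.py w9
```

```text
22.4667 [0.4579 0.1918 0.1259] yaw 85.88 [ 14.7  12.5 102.9  -0.   64.5 -71.2]
brick [317. 236.] [ 0.4578  0.1908 -0.0667] 0.056
brick [535. 406.] [0.6005 0.3722 0.1793] 0.693
brick [206. 447.] cut
```

carry_out(
  rows=[0,-0.0005,-0.03,0,0,0,-0.03,0,0,0,-0.03,0,0,0,-0.017,0,0,0,-0.003,0,0,0,0,0,0,0,0,0],
)

```text
clock: 23.05
eef_pos: [0.4588, 0.1913, 0.0164]
tool_rot: [[-0.997, 0.071, 0.002], [0.071, 0.997, 0.0], [-0.002, 0.0, -1.0]]
wrist_force: [0.2, 1.1, 0.3]
finger_gap: 0.0754
finger_force: 0.0
```

carry_out(
  rows=[0,0,0,0,0,0,0,0,0,0,0,0,0,0,0,0,0,0,0,0,0,0,0.02,0,0,0,0.03,0,0,0,0.035,0,0,0,0.035,0],
  hand=-1,
)

```text
clock: 23.8
eef_pos: [0.4553, 0.191, 0.1357]
tool_rot: [[-0.998, 0.07, -0.004], [0.07, 0.998, -0.001], [0.004, -0.001, -1.0]]
wrist_force: [0.6, -0.3, -6.3]
finger_gap: 0.0496
finger_force: 40.0
```

carry_out(
  rows=[0.0136,-0.0147,0,-0.1115,0.0136,-0.0147,0,-0.1115,0.0136,-0.0147,0,-0.1115,0.0136,-0.0147,0,-0.1115,0.0136,-0.0147,0,-0.1115,0.0136,-0.0147,0,-0.1115,0.0136,-0.0147,0,-0.1115],
)

```text
clock: 24.38
eef_pos: [0.5516, 0.0878, 0.1345]
tool_rot: [[-0.656, 0.755, -0.003], [0.755, 0.656, 0.0], [0.002, -0.002, -1.0]]
wrist_force: [-0.1, -0.9, -5.2]
finger_gap: 0.0493
finger_force: 40.0
```

carry_out(
  rows=[0.0136,-0.0147,0,-0.1115,0.0136,-0.0147,0,-0.1115,0.0136,-0.0147,0,-0.1115,0.0136,-0.0147,0,-0.1115,0.0136,-0.0147,0,-0.1115,0.0136,-0.0147,0,-0.1115,0,0,-0.015,0,0,0,0,0,0,0,0,0,0,0,0,0],
)

```text
clock: 25.22
eef_pos: [0.6328, 0.001, 0.1201]
tool_rot: [[-0.052, 0.999, -0.003], [0.999, 0.052, 0.001], [0.001, -0.003, -1.0]]
wrist_force: [0.2, 0.3, -6.1]
finger_gap: 0.0498
finger_force: 40.0
```

```bash
python3 w.py w10
```

```text
25.2667 [0.6333 0.001  0.1208] yaw 3.0 [-6.2 23.9 86.2  0.  70.  -9.2]
brick [319. 275.] [ 0.633  -0.0159  2.0689] 0.523
brick [321. 452.] cut
half [313.  84.] [0.6231 0.1103 0.1484] 0.481
```

View pics/w10.png

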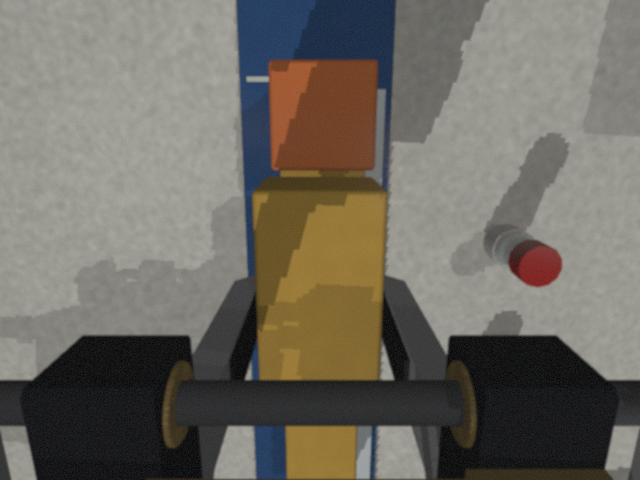

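The half brick's top face spans (270,60) to (375,170). The held brick's end edge is at about row 190 on top and 178 at the bottom.

```bash
python3 q.py w10 271,61,.096 378,61,.096 272,170,.096 375,170,.096 255,190,.1483 385,190,.1483 280,177,.1043 372,177,.1043;  python3 - <<'E'
import cv2;im=cv2.imread('pics/w10.png');print([(r,int(im[r,330:355].sum(axis=1).mean())) for r in range(162,198)])
E
```

```text
271,61,.096 [-23.7 149.1]
378,61,.096 [ 24.6 149.2]
272,170,.096 [-24.5 100.2]
375,170,.096 [ 25.  100.4]
255,190,.1483 [-24.9  98.4]
385,190,.1483 [22.1 98.5]
280,177,.1043 [-19.9  97.9]
372,177,.1043 [22.7 98. ]
[(162, 218), (163, 220), (164, 220), (165, 216), (166, 217), (167, 208), (168, 191), (169, 181), (170, 184), (171, 198), (172, 204), (173, 210), (174, 212), (175, 208), (176, 199), (177, 176), (178, 166), (179, 164), (180, 163), (181, 168), (182, 163), (183, 164), (184, 166), (185, 165), (186, 165), (187, 165), (188, 168), (189, 170), (190, 187), (191, 207), (192, 226), (193, 238), (194, 246), (195, 257), (196, 262), (197, 268)]
```

carry_out(
  rows=[0,0,-0.025,0,0,0,-0.015,0,0,0,-0.007,0,0,0,-0.003,0,0,0,-0.002,0,0,0,0,0,0,0,0,0],
)

```text
clock: 25.85
eef_pos: [0.6348, 0.0003, 0.07]
tool_rot: [[-0.052, 0.999, 0.002], [0.999, 0.052, -0.0], [-0.0, 0.002, -1.0]]
wrist_force: [0.3, -0.1, -4.9]
finger_gap: 0.05
finger_force: 40.0
```

carry_out(
  rows=[0,0,0,0,0,0,0,0,0,0,0,0,0,0,0,0,0,0,0.017,0,0,0,0.02,0,0,0,0.02,0],
  hand=0.6,
)

```text
clock: 26.43
eef_pos: [0.6339, 0.0003, 0.1266]
tool_rot: [[-0.051, 0.999, -0.0], [0.999, 0.051, 0.0], [0.0, -0.0, -1.0]]
wrist_force: [0.6, 0.5, -0.5]
finger_gap: 0.0751
finger_force: 0.0
```

carry_out(
  rows=[-0.0112,-0.0284,0,0.1208,-0.0112,-0.0284,0,0.1208,-0.0112,-0.0284,0,0.1208,-0.0112,-0.0284,0,0.1208,-0.0112,-0.0284,0,0.1208,-0.0112,-0.0284,0,0.1208,-0.0112,-0.0284,0,0.1208],
)

```text
clock: 27.02
eef_pos: [0.5553, -0.1999, 0.1266]
tool_rot: [[-0.785, 0.619, 0.001], [0.619, 0.785, -0.001], [-0.001, 0.0, -1.0]]
wrist_force: [0.7, -0.7, -0.3]
finger_gap: 0.0753
finger_force: 0.0
```

carry_out(
  rows=[-0.0112,-0.0284,0,0.1208,-0.0112,-0.0284,0,0.1208,-0.0112,-0.0284,0,0.1208,-0.0112,-0.0284,0,0.1208,-0.0112,-0.0284,0,0.1208,-0.0112,-0.0284,0,0.1208,0,0,0,0,0,0,0,0],
)

```text
clock: 27.68
eef_pos: [0.488, -0.3705, 0.1262]
tool_rot: [[-0.999, -0.047, 0.001], [-0.047, 0.999, -0.0], [-0.001, -0.0, -1.0]]
wrist_force: [-0.6, 0.4, -0.4]
finger_gap: 0.075
finger_force: 0.0
```

```bash
python3 w.py w11
```

```text
27.7333 [ 0.4883 -0.3691  0.1261] yaw 92.77 [ -43.6   21.9   88.7    0.    69.4 -136.4]
brick [319. 235.] [ 0.4882 -0.3709  0.0488] 0.057
brick [535. 405.] [ 0.6108 -0.1756  0.2963] 0.715
```

carry_out(
  rows=[0,-0.001,-0.03,0,0,0,-0.03,0,0,0,-0.03,0,0,0,-0.017,0,0,0,-0.003,0,0,0,0,0,0,0,0,0],
)

```text
clock: 28.32
eef_pos: [0.4896, -0.3697, 0.017]
tool_rot: [[-0.999, -0.052, 0.001], [-0.052, 0.999, -0.001], [-0.001, -0.001, -1.0]]
wrist_force: [0.4, 0.1, 1.3]
finger_gap: 0.075
finger_force: 0.0
```

carry_out(
  rows=[0,0,0,0,0,0,0,0,0,0,0,0,0,0,0,0,0,0,0,0,0,0,0.02,0,0,0,0.03,0,0,0,0.035,0,0,0,0.035,0],
  hand=-1,
)

```text
clock: 29.07
eef_pos: [0.4872, -0.3689, 0.1356]
tool_rot: [[-0.999, -0.051, -0.003], [-0.051, 0.999, 0.003], [0.003, 0.003, -1.0]]
wrist_force: [0.6, -0.6, -4.2]
finger_gap: 0.0494
finger_force: 40.0
```

carry_out(
  rows=[0.0116,0.0206,0,-0.1208,0.0116,0.0206,0,-0.1208,0.0116,0.0206,0,-0.1208,0.0116,0.0206,0,-0.1208,0.0116,0.0206,0,-0.1208,0.0116,0.0206,0,-0.1208,0.0116,0.0206,0,-0.1208],
)

```text
clock: 29.65
eef_pos: [0.5691, -0.2242, 0.1348]
tool_rot: [[-0.696, 0.718, -0.002], [0.718, 0.696, 0.001], [0.002, -0.001, -1.0]]
wrist_force: [0.5, 0.8, -4.6]
finger_gap: 0.0498
finger_force: 40.0
```

carry_out(
  rows=[0.0116,0.0206,0,-0.1208,0.0116,0.0206,0,-0.1208,0.0116,0.0206,0,-0.1208,0.0116,0.0206,0,-0.1208,0.0116,0.0206,0,-0.1208,0.0116,0.0206,0,-0.1208,0,0,-0.015,0,0,0,0,0,0,0,0,0,0,0,0,0],
)

```text
clock: 30.48
eef_pos: [0.6385, -0.1026, 0.1204]
tool_rot: [[-0.051, 0.999, -0.002], [0.999, 0.051, 0.0], [0.0, -0.002, -1.0]]
wrist_force: [-0.2, 0.8, -4.4]
finger_gap: 0.0498
finger_force: 40.0
```

```bash
python3 w.py w12;  python3 - <<'E'
import cv2;im=cv2.imread('pics/w12.png');print([(r,int(im[r,330:355].sum(axis=1).mean())) for r in range(155,198)])
E
```

```text
30.5333 [ 0.6388 -0.1028  0.1209] yaw 2.91 [-15.3  25.   84.3  -0.   70.7 -18.2]
brick [321. 197.] cut
[(155, 240), (156, 242), (157, 240), (158, 241), (159, 241), (160, 239), (161, 242), (162, 242), (163, 237), (164, 231), (165, 214), (166, 202), (167, 194), (168, 198), (169, 205), (170, 208), (171, 208), (172, 210), (173, 213), (174, 201), (175, 182), (176, 171), (177, 165), (178, 165), (179, 169), (180, 165), (181, 163), (182, 167), (183, 166), (184, 169), (185, 162), (186, 168), (187, 176), (188, 194), (189, 216), (190, 229), (191, 235), (192, 244), (193, 259), (194, 270), (195, 275), (196, 273), (197, 276)]
```

carry_out(
  rows=[0,0,-0.025,0,0,0,-0.015,0,0,0,-0.007,0,0,0,-0.003,0,0,0,-0.002,0,0,0,0,0,0,0,0,0],
)

```text
clock: 31.12
eef_pos: [0.64, -0.1025, 0.0699]
tool_rot: [[-0.051, 0.999, 0.002], [0.999, 0.051, -0.001], [-0.001, 0.002, -1.0]]
wrist_force: [0.4, 0.0, -3.3]
finger_gap: 0.0498
finger_force: 40.0
```

carry_out(
  rows=[0,0,0,0,0,0,0,0,0,0,0,0,0,0,0,0,0,0,0.018,0,0,0,0.035,0,0,0,0.04,0,0,0,0.04,0],
  hand=0.6,
)

```text
clock: 31.78
eef_pos: [0.6387, -0.1019, 0.2032]
tool_rot: [[-0.052, 0.999, -0.001], [0.999, 0.052, 0.0], [0.0, -0.001, -1.0]]
wrist_force: [1.6, 0.1, -0.0]
finger_gap: 0.0752
finger_force: 0.0
```

carry_out(
  rows=[-0.016,0.038,0.004,0,-0.016,0.038,0.004,0,-0.016,0.038,0.004,0,-0.016,0.038,0.004,0,-0.016,0.038,0.004,0,-0.016,0.038,0.004,0,-0.016,0.038,0.004,0,-0.016,0.038,0.004,0,0,0,0,0,0,0,0,0],
)

```text
clock: 32.62
eef_pos: [0.5105, 0.2039, 0.2348]
tool_rot: [[-0.056, 0.998, 0.002], [0.998, 0.056, 0.0], [0.0, 0.002, -1.0]]
wrist_force: [0.2, 0.8, -0.6]
finger_gap: 0.0752
finger_force: 0.0
```

```bash
python3 w.py w13
python3 - <<'E'
from h import *
cv2.imwrite("pics/top1.png",bot.capture("top"));cv2.imwrite("pics/side1.png",bot.capture("side"))
E
```

```text
32.6667 [0.5111 0.2024 0.2344] yaw 3.08 [14.4 12.7 86.4 -0.1 80.8 11.3]
brick [430. 454.] cut
```

View pics/w13.png

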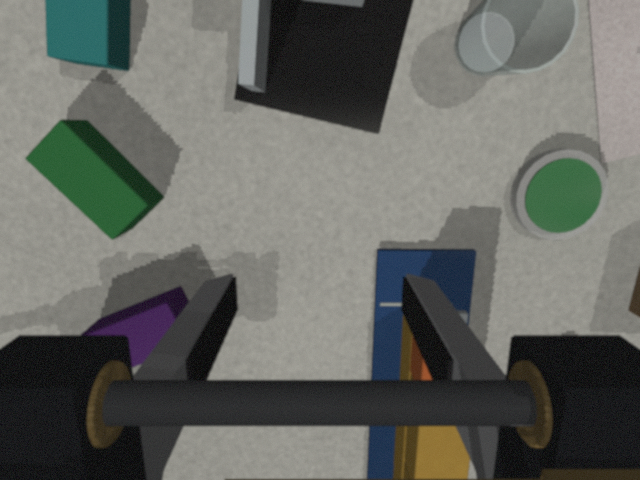

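This view catches only the lower part of the square at the top edge, with the grey leg at (258,45) on the black mat. I'll move further left for a full look.

carry_out(
  rows=[-0.005,0.038,0,0,-0.005,0.038,0,0,-0.005,0.038,0,0,-0.005,0.038,0,0,0,0,0,0,0,0,0,0],
)

```text
clock: 33.27
eef_pos: [0.4919, 0.354, 0.233]
tool_rot: [[-0.052, 0.999, -0.001], [0.999, 0.052, -0.001], [-0.001, -0.001, -1.0]]
wrist_force: [-0.0, -0.8, -0.2]
finger_gap: 0.0754
finger_force: 0.0
```

```bash
python3 w.py w14
```

```text
33.3167 [0.492  0.3528 0.2332] yaw 2.91 [29.1 17.7 79.5 -0.1 82.8 26.2]
brick [429. 448.] cut
```

View pics/w14.png

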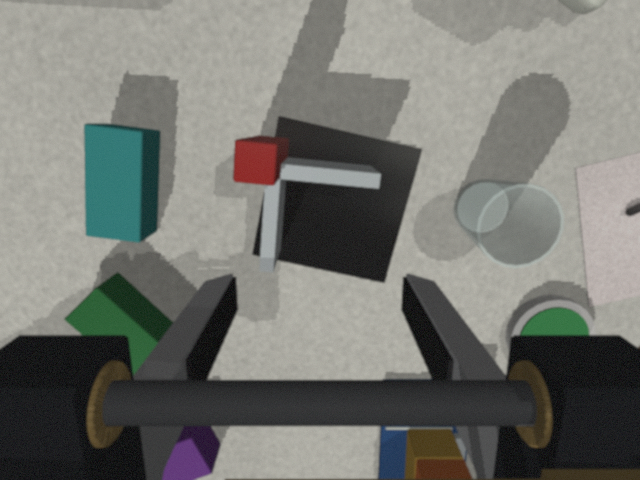

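The red block's top face spans (236,140) to (279,184). One leg runs right to (380,180) and the other runs down to (267,270). The mat corners are (278,117), (421,150), (385,282) and (254,253). The square has been knocked towards the robot but stands upright, roughly along the board axes. I'll crop it closer.

Run:
```python
import cv2
im=cv2.imread("pics/w14.png")[110:290,220:430]
cv2.imwrite("pics/w14c.png",cv2.resize(im,None,fx=3.3333,fy=3.3333,interpolation=cv2.INTER_CUBIC))
```

```text
(no output)
```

View pics/w14c.png

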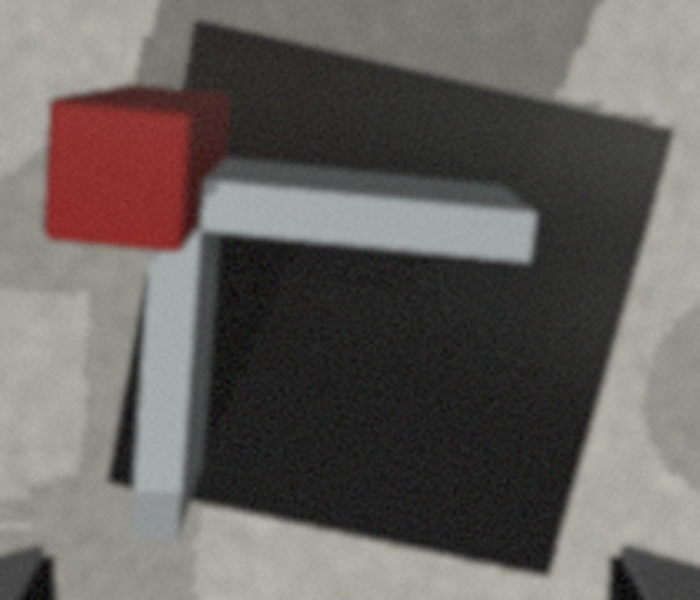

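Run:
```python
from h import *
import json
c={k:np.array(v) for k,v in json.load(open("pics/w14.json")).items()}
B=lambda p,z:back(c,(220+p[0]/3.3333,110+p[1]/3.3333),z)[:2]
ang=lambda a,b:np.arctan2(*(b-a)[::-1])
r=[B(p,.115) for p in[(53,100),(190,112),(183,249),(47,238)]]
print("grip",np.mean(r,0).round(4),"ang",ang(r[0],r[1]),ang(r[3],r[2]),ang(r[1],r[2])+np.pi/2, np.linalg.norm(r[0]-r[1]),np.linalg.norm(r[1]-r[2]))
print("leg2",ang(B((203,235),.073),B((532,264),.073)),ang(B((217,182),.073),B((538,210),.073)),"leg1",ang(B((200,240),.073),B((182,537),.073))+np.pi/2,ang(B((152,252),.073),B((133,537),.073))+np.pi/2)
print("origin",B((202,235),.073), "ends",B((532,264),.073),B((182,537),.073))
m=[B(p,.003) for p in[(195,22),(671,130),(549,572),(110,480)]];print("mat",np.mean(m,0),ang(m[0],m[1]),ang(m[3],m[2]),m)
```

```text
grip [0.4451 0.4001] ang -0.03234275869105669 -0.02778209213490804 -0.024401372765367135 0.028368087243959002 0.02852965512266304
leg2 -0.03478846960032345 -0.03302465257079367 leg1 -0.030856238947690295 -0.04538304094299517
origin [0.45941661 0.38303525] ends [0.53970569 0.38026226] [0.45661676 0.30557448]
mat [0.5070766  0.35419424] -0.16279916309458664 -0.16440583319767307 [array([0.44975919, 0.4333912 ]), array([0.58658659, 0.41091691]), array([0.56425131, 0.27490804]), array([0.42770932, 0.2975608 ])]
```

carry_out(
  rows=[-0.0153,0.0152,-0.02,-0.028,-0.0153,0.0152,-0.02,-0.028,-0.0153,0.0152,-0.02,-0.028,0,0,-0.03,0,0,0,0,0,0,0,0,0],
  squeeze=55,
)

```text
clock: 33.82
eef_pos: [0.4454, 0.397, 0.1429]
tool_rot: [[0.035, 0.999, -0.002], [0.999, -0.035, -0.003], [-0.003, -0.002, -1.0]]
wrist_force: [1.1, 0.0, 0.2]
finger_gap: 0.0757
finger_force: 0.0
```

```bash
python3 w.py w15
python3 - <<'E'
from h import *
import json
im=cv2.imread("pics/w15.png"); c={k:np.array(v) for k,v in json.load(open("pics/w15.json")).items()}
h=cv2.cvtColor(im,cv2.COLOR_BGR2HSV)
m=cv2.inRange(h,(0,150,110),(8,255,255))|cv2.inRange(h,(172,150,110),(180,255,255))
k,l,st,ce=cv2.connectedComponentsWithStats(m); i=1+st[1:,4].argmax(); print(st[i],ce[i],back(c,ce[i],.115))
E
```

```text
33.8667 [0.4467 0.398  0.1445] yaw -1.99 [35.1 20.  88.9 -0.  71.1 37.1]
[ 290  240   55   52 2726] [316.50586941 265.41929567] [0.44431892 0.40061368 0.115     ]
```

View pics/w15.png

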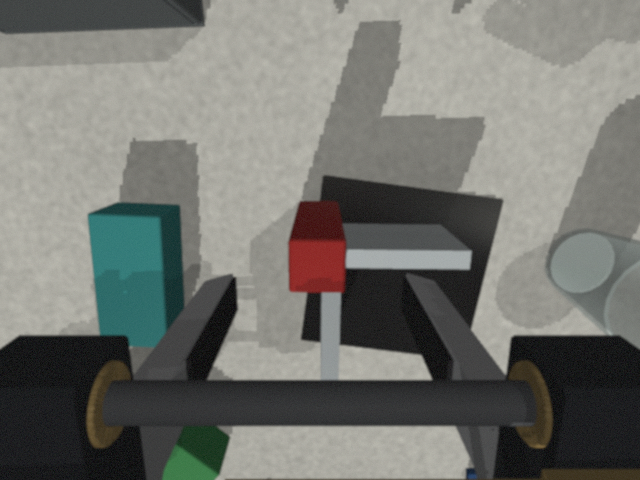

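The red block at (317,265) lies between the jaws and lines up with them, so I'll go down and grip it.

carry_out(
  rows=[-0.0005,0.001,-0.03,0,0,0,-0.025,0,0,0,-0.009,0,0,0,-0.0025,0,0,0,0,0,0,0,0,0],
)

```text
clock: 34.37
eef_pos: [0.4464, 0.401, 0.0792]
tool_rot: [[0.033, 0.999, 0.003], [0.999, -0.033, 0.002], [0.002, 0.003, -1.0]]
wrist_force: [0.1, 0.4, 0.5]
finger_gap: 0.0749
finger_force: 0.0
```

carry_out(
  rows=[0,0,0,0,0,0,0,0,0,0,0,0,0,0,0,0,0,0,0,0,0,0,0,0,0,0,0,0,0,0,0,0,0,0,0,0],
  hand=-1,
)

```text
clock: 35.12
eef_pos: [0.4446, 0.4005, 0.0774]
tool_rot: [[0.032, 0.999, -0.0], [0.999, -0.032, -0.0], [-0.0, -0.0, -1.0]]
wrist_force: [0.1, -0.6, 1.8]
finger_gap: 0.0297
finger_force: 54.9
```

carry_out(
  rows=[0,0,0.02,0,0,0,0.03,0,0,0,0.03,0,0,0,0.02,0],
)

```text
clock: 35.45
eef_pos: [0.4452, 0.4008, 0.1792]
tool_rot: [[0.032, 0.999, 0.001], [0.999, -0.032, 0.001], [0.001, 0.001, -1.0]]
wrist_force: [0.7, 0.2, -3.0]
finger_gap: 0.0298
finger_force: 54.9
```

carry_out(
  rows=[0.0159,-0.0331,0,0.0105,0.0159,-0.0331,0,0.0105,0.0159,-0.0331,0,0.0105,0.0159,-0.0331,0,0.0105,0.0159,-0.0331,0,0.0105,0.0159,-0.0331,0,0.0105,0.0159,-0.0331,0,0.0105,0.0159,-0.0331,0,0.0105,0,0,0,0,0,0,0,0],
)

```text
clock: 36.28
eef_pos: [0.5723, 0.1337, 0.1763]
tool_rot: [[-0.048, 0.999, -0.002], [0.999, 0.048, -0.0], [-0.0, -0.002, -1.0]]
wrist_force: [-1.2, 0.4, -3.2]
finger_gap: 0.0297
finger_force: 54.9
```

carry_out(
  rows=[0,0,-0.03,0,0,0,-0.03,0,0,0,-0.02,0,0,0,-0.01,0,0,0,-0.002,0,0,0,0,0,0,0,0,0],
)

```text
clock: 36.87
eef_pos: [0.5729, 0.1364, 0.0865]
tool_rot: [[-0.052, 0.999, 0.002], [0.999, 0.052, 0.0], [0.0, 0.002, -1.0]]
wrist_force: [0.3, -0.2, -2.9]
finger_gap: 0.0299
finger_force: 54.9
```

```bash
python3 w.py w16
```

```text
36.9167 [0.5731 0.1363 0.0868] yaw 2.98 [ 6.6 21.9 94.9  0.  63.   3.6]
brick [369. 456.] cut
```

View pics/w16.png

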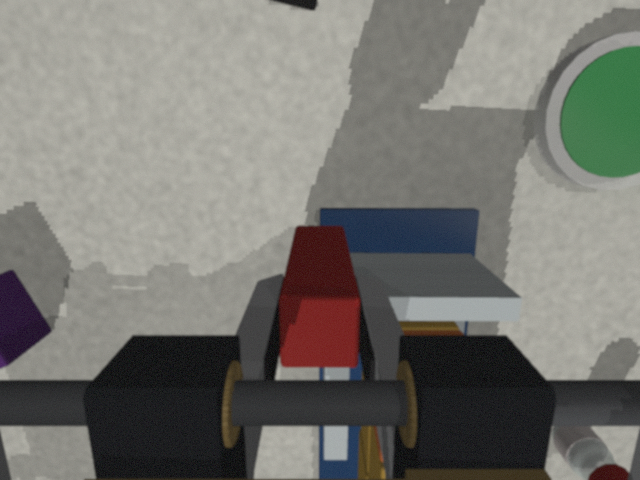

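The square is held beside the wall corner. One leg (row 300, out to column 518) is beyond the left end, and the other is in front of the wall. I'll close in with small force-checked steps.

carry_out(
  rows=[0.006,-0.0075,-0.001,0,0.006,-0.0075,0,0,0,0,0,0,0,0,0,0,0,0,0,0],
)

```text
clock: 37.33
eef_pos: [0.5841, 0.1204, 0.0845]
tool_rot: [[-0.051, 0.999, -0.0], [0.999, 0.051, 0.0], [0.0, -0.0, -1.0]]
wrist_force: [0.2, -0.6, -3.4]
finger_gap: 0.0295
finger_force: 54.9
```

carry_out(
  rows=[0.001,0,0,0,0.001,0,0,0,0,0,0,0],
)

```text
clock: 37.58
eef_pos: [0.5862, 0.1208, 0.0844]
tool_rot: [[-0.052, 0.999, 0.0], [0.999, 0.052, 0.0], [0.0, 0.0, -1.0]]
wrist_force: [0.1, 0.6, -1.7]
finger_gap: 0.0295
finger_force: 54.9
```

carry_out(
  rows=[0,-0.001,0,0,0,-0.001,0,0,0,0,0,0],
)

```text
clock: 37.83
eef_pos: [0.5859, 0.1186, 0.0844]
tool_rot: [[-0.052, 0.999, -0.0], [0.999, 0.052, -0.0], [-0.0, -0.0, -1.0]]
wrist_force: [0.2, 0.4, -3.0]
finger_gap: 0.0296
finger_force: 54.9
```

carry_out(
  rows=[0.001,0,0,0,0,0,0,0,0,0,0,0],
)

```text
clock: 38.08
eef_pos: [0.5871, 0.1187, 0.0844]
tool_rot: [[-0.052, 0.999, 0.0], [0.999, 0.052, 0.0], [0.0, 0.0, -1.0]]
wrist_force: [0.3, -0.9, -2.5]
finger_gap: 0.0297
finger_force: 54.9
```

carry_out(
  rows=[0,-0.001,0,0,0,0,0,0,0,0,0,0],
)

```text
clock: 38.33
eef_pos: [0.587, 0.118, 0.0844]
tool_rot: [[-0.051, 0.999, 0.0], [0.999, 0.051, 0.001], [0.001, 0.0, -1.0]]
wrist_force: [-0.8, 1.5, -3.1]
finger_gap: 0.0298
finger_force: 54.9
```

carry_out(
  rows=[0.001,0,0,0,0,0,0,0,0,0,0,0],
)

```text
clock: 38.58
eef_pos: [0.5878, 0.118, 0.0843]
tool_rot: [[-0.052, 0.999, -0.0], [0.999, 0.052, 0.0], [0.0, -0.0, -1.0]]
wrist_force: [-0.8, 1.7, -2.1]
finger_gap: 0.0299
finger_force: 54.9
```

carry_out(
  rows=[0,-0.001,0,0,0,0,0,0,0,0,0,0],
)

```text
clock: 38.83
eef_pos: [0.5878, 0.1176, 0.0844]
tool_rot: [[-0.051, 0.999, -0.0], [0.999, 0.051, 0.002], [0.002, -0.0, -1.0]]
wrist_force: [-0.2, 5.3, -3.8]
finger_gap: 0.0297
finger_force: 55.0
```

carry_out(
  rows=[0.001,0,0,0,0,0,0,0,0,0,0,0],
)

```text
clock: 39.08
eef_pos: [0.5887, 0.1172, 0.0843]
tool_rot: [[-0.051, 0.999, -0.001], [0.999, 0.051, 0.001], [0.001, -0.001, -1.0]]
wrist_force: [-1.5, 4.4, -2.5]
finger_gap: 0.0298
finger_force: 54.9
```

carry_out(
  rows=[0.001,0,0,0,0,0,0,0,0,0,0,0],
)

```text
clock: 39.33
eef_pos: [0.589, 0.1172, 0.0843]
tool_rot: [[-0.051, 0.999, -0.002], [0.999, 0.051, 0.001], [0.001, -0.002, -1.0]]
wrist_force: [-2.8, 5.3, -1.6]
finger_gap: 0.0295
finger_force: 54.9
```

carry_out(
  rows=[0.001,0,0,0,0,0,0,0,0,0,0,0],
)

```text
clock: 39.58
eef_pos: [0.5891, 0.1173, 0.0844]
tool_rot: [[-0.051, 0.999, -0.004], [0.999, 0.051, 0.001], [0.001, -0.004, -1.0]]
wrist_force: [-4.0, 5.5, 0.2]
finger_gap: 0.0294
finger_force: 54.9
```

carry_out(
  rows=[0.001,0,0,0,0.001,0,0,0,0,0,0,0,0,0,0,0,0,0,0,0,0,0,0,0,0,0,0,0],
)

```text
clock: 40.17
eef_pos: [0.5896, 0.1173, 0.0844]
tool_rot: [[-0.05, 0.999, -0.007], [0.999, 0.05, 0.001], [0.001, -0.007, -1.0]]
wrist_force: [-6.9, 5.6, 2.2]
finger_gap: 0.0294
finger_force: 54.9
```

carry_out(
  rows=[0.001,-0.001,0,0,0,0,0,0,0,0,0,0,0,0,0,0,0,0,0,0,0,0,0,0,0,0,0,0],
)

```text
clock: 40.75
eef_pos: [0.5899, 0.1171, 0.0844]
tool_rot: [[-0.05, 0.999, -0.008], [0.999, 0.05, 0.002], [0.003, -0.008, -1.0]]
wrist_force: [-7.3, 6.4, 2.6]
finger_gap: 0.0299
finger_force: 54.9
```

```bash
python3 w.py w17
python3 - <<'E'
from h import *
a=bot.capture("side");cv2.imwrite("pics/side2.png",a)
cv2.imwrite("pics/side2c.png",cv2.resize(a[190:340,260:430],None,fx=4,fy=4,interpolation=cv2.INTER_CUBIC)[:600])
print(bot.sense()["moment"])
E
```

```text
40.8 [0.59   0.1171 0.0844] yaw 2.86 [ 4.5 23.3 92.9  0.2 64.2  1.5]
brick [362. 458.] cut
[ 1.38129882  1.7444025  -0.14186863]
```

View pics/side2c.png

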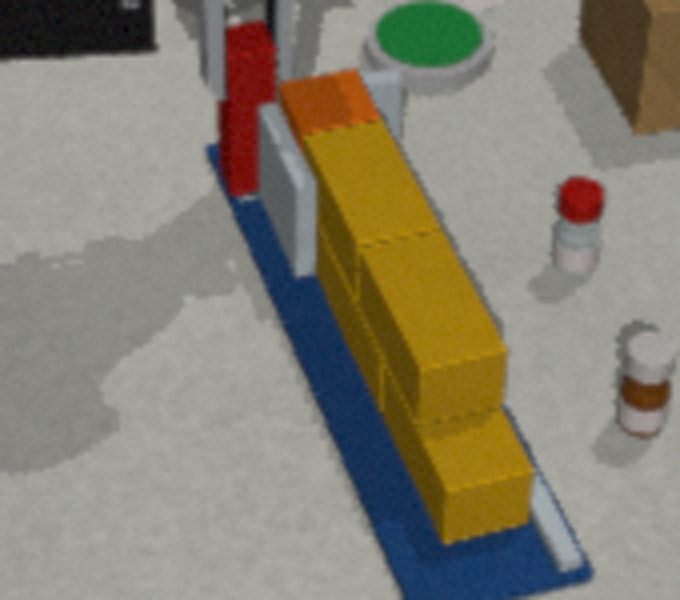

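The side view shows both courses flush inside the square: leg 1 lies along the front face and leg 2 along the left end. The forces are −7.3 N in x and +6.4 N in y, held for over a second. I'll back away and park the square.

carry_out(
  rows=[-0.007,0.004,0,0,-0.007,0.01,0,0,0,0,0,0,0,0,0.02,0,0,0,0.03,0,0,0,0.03,0,0,0,0.02,0],
)

```text
clock: 41.43
eef_pos: [0.5818, 0.1291, 0.1872]
tool_rot: [[-0.052, 0.999, 0.005], [0.999, 0.052, -0.001], [-0.002, 0.005, -1.0]]
wrist_force: [0.8, 0.2, -3.5]
finger_gap: 0.0296
finger_force: 54.9
```

carry_out(
  rows=[-0.0118,0.0301,0,-0.0238,-0.0118,0.0301,0,-0.0238,-0.0118,0.0301,0,-0.0238,-0.0118,0.0301,0,-0.0238,-0.0118,0.0301,0,-0.0238,-0.0118,0.0301,0,-0.0238,-0.0118,0.0301,0,-0.0238,-0.0118,0.0301,0,-0.0238,-0.0118,0.0301,0,-0.0238,0,0,0,0],
)

```text
clock: 42.27
eef_pos: [0.4721, 0.4063, 0.1844]
tool_rot: [[0.158, 0.987, 0.001], [0.987, -0.158, 0.004], [0.004, -0.0, -1.0]]
wrist_force: [0.8, 0.5, -2.3]
finger_gap: 0.0295
finger_force: 54.9
```

carry_out(
  rows=[0,0,-0.03,0,0,0,-0.03,0,0,0,-0.025,0,0,0,-0.01,0,0,0,-0.005,0,0,0,-0.003,0,0,0,0,0,0,0,0,0],
)

```text
clock: 42.93
eef_pos: [0.4752, 0.4011, 0.0829]
tool_rot: [[0.162, 0.987, 0.003], [0.987, -0.162, 0.001], [0.002, 0.003, -1.0]]
wrist_force: [0.2, -1.6, -2.9]
finger_gap: 0.0296
finger_force: 54.9
```

```bash
python3 w.py w18
python3 - <<'E'
from h import *
a=bot.capture("top");cv2.imwrite("pics/top2.png",a)
cv2.imwrite("pics/top2c.png",np.hstack([cv2.resize(a[185:315,140:400],None,fx=3,fy=3,interpolation=cv2.INTER_CUBIC)]))
E
```

```text
42.9833 [0.4751 0.4012 0.083 ] yaw -9.33 [33.8 24.6 90.9 -0.  64.3 43.1]
```

View pics/top2c.png

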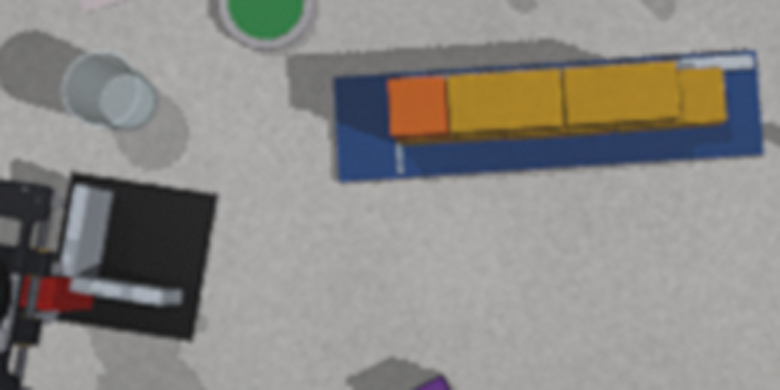

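The wall is intact and the square is over its mat. I'll set it down gently.

carry_out(
  rows=[0,0,-0.002,0,0,0,-0.0015,0,0,0,0,0,0,0,0,0],
)

```text
clock: 43.37
eef_pos: [0.4737, 0.4006, 0.0779]
tool_rot: [[0.162, 0.987, -0.0], [0.987, -0.162, -0.0], [-0.0, 0.0, -1.0]]
wrist_force: [0.1, -0.2, -3.0]
finger_gap: 0.0294
finger_force: 54.9
```

carry_out(
  rows=[0,0,-0.001,0,0,0,0,0,0,0,0,0],
)

```text
clock: 43.62
eef_pos: [0.474, 0.4008, 0.0774]
tool_rot: [[0.162, 0.987, 0.001], [0.987, -0.162, 0.0], [0.0, 0.0, -1.0]]
wrist_force: [-0.2, -0.6, 0.6]
finger_gap: 0.0296
finger_force: 54.9
```

carry_out(
  rows=[0,0,0,0,0,0,0,0,0,0,0,0,0,0,0,0,0,0,0,0],
  hand=0.3,
)

```text
clock: 44.03
eef_pos: [0.4739, 0.4006, 0.0769]
tool_rot: [[0.162, 0.987, 0.0], [0.987, -0.162, 0.0], [0.0, 0.0, -1.0]]
wrist_force: [-0.7, -0.2, 0.6]
finger_gap: 0.0591
finger_force: 0.0
```

carry_out(
  rows=[0,0,0.01,0,0,0,0.03,0,0,0,0.04,0,0,0,0.04,0,-0.02,-0.02,0.02,0,-0.02,-0.02,0.02,0,-0.02,-0.02,0,0,-0.02,-0.02,0,0,0,0,0,0,0,0,0,0],
)

```text
clock: 44.87
eef_pos: [0.3932, 0.32, 0.2383]
tool_rot: [[0.162, 0.987, 0.002], [0.987, -0.162, 0.001], [0.002, 0.002, -1.0]]
wrist_force: [0.4, -0.4, -0.5]
finger_gap: 0.061
finger_force: 0.0
```

```bash
python3 w.py w19
python3 - <<'E'
from h import *
a=bot.capture("top");b=bot.capture("side")
f=lambda i:cv2.resize(i,(400,300),interpolation=cv2.INTER_CUBIC)
cv2.imwrite("pics/fin.png",np.vstack([np.hstack([f(a[200:305,140:280]),f(b[130:280,230:430])]),np.hstack([f(cv2.imread("pics/w19.png")),f(a[60:360,80:480])])]))
E
```

```text
44.9167 [0.3941 0.3208 0.238 ] yaw -9.33 [31.3  8.9 90.8  0.  80.1 40.6]
```

View pics/fin.png

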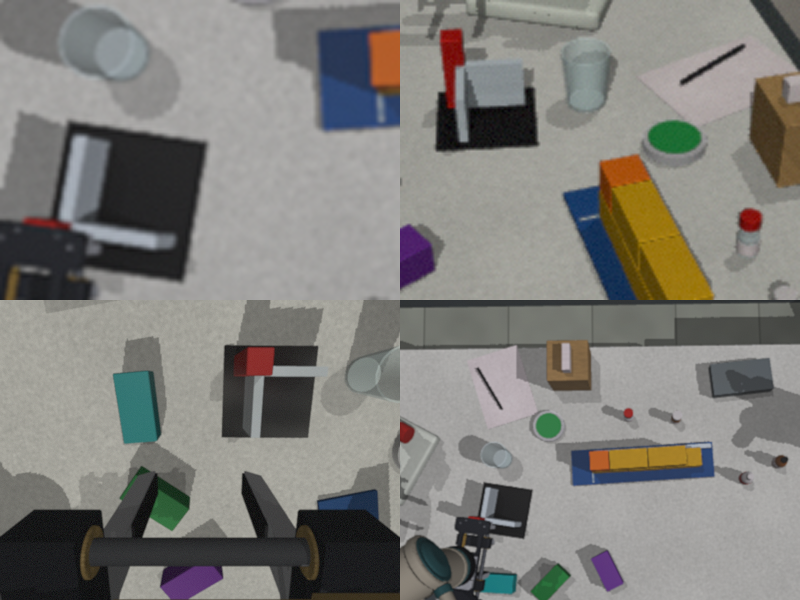

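The square stands upright on its mat, the wall is complete and the glassware hasn't moved, so I'm handing in.

```bash
python3 -c "
from workcell import bot
print(bot.job_done())"
```

```text
the job is handed in; nothing more can be done
None
```

I built the wall from all five yellow bricks and the orange half brick, pressed the square against the front and left end faces (about 7 N and 6 N), stood it back on its mat without disturbing the glassware, and handed the job in; no verdict was returned.

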